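Load a stack-nest bin and stack its mate turned on the ledges

ROBOT

A 7-joint arm with a two-finger parallel gripper is mounted at the origin on the work surface. World frame = base frame: x ahead of the robot, y to its left, z up, the work surface at z = 0. Lengths are in m, angles in rad, forces in N, time in s.
With the tool pointing down it reaches from about 0.4 to 0.875 m from the base axis. Payload 19.3 kg.
Tool frame: the origin (TCP) lies at the very end of the fingers, on their centre line; the grasp point (between the pads) lies bot.grasp_offset behind it (bot.grasp_offset is the distance from the TCP to the grasp point, in m); z points along the fingers, y is the direction in which the jaws open and shut (so a half turn about z gives the same grasp; the last joint's range is limited). The gripper opens to 85 mm and grips with 20 to 120 N. Pads are 22 mm wide; open, the fingers measure 114 mm over their backs; the gripper's body (76 mm by 85 mm) begins 54 mm behind the grasp point. The pads swing forward as they close: fully open they stand 13 mm farther back than shut.
Start: joints at [-1.277, 0.521, -0.036, 1.599, 0.021, 1.021, -0.113], TCP at [0.222, 0.584, 0.231] pointing down, gripper open.
Joint ranges: [-2.91, 2.91], [-0.3, 2.13], [-1.5, 1.42], [0.17, 2.43], [-1.26, 4.41], [0.16, 1.93], [-2.52, 2.52]. Speed limits (rad/s): [1.89, 1.89, 2.39, 2.39, 3.01, 3.01, 3.01].

INTERFACE

Orientations are given as [roll, pitch, yaw] about the fixed x, y, z axes, in that order (R = Rz(yaw) Ry(pitch) Rx(roll)).
In Python, from workcell import bot gives the robot as it stands. The module is installed in compiled form; this text tells all that it offers.
- The arm moves only by the shell command python3 -m handwheel 'ROWS' [OPENING] [FORCE]. ROWS is JSON, a list of rows, each a list of 6 numbers: the shift along the tool's x, y, z as a fraction of full scale, then the turn, a rotation vector about the tool's x, y, z as a fraction of full scale. In form: [[x, y, z, rx, ry, rz], ...]. A call has 1 to 8 rows; each row shifts and turns the commanded pose from where the row before left it, along the tool's axes as they then stand; what a row does not reach is not made up. Full scale, the value 1, is 0.025 m for a shift and 360 degrees for a turn. A row lasts 1/8 s, in which the tool goes at most 62.5 mm and 10.7 degrees, less where a joint would pass 70% of its speed; a pose out of reach is approached as far as the arm can. A call with a number of a shift or a turn outside -1 to 1 is refused whole. A call with a gripper value outside its range is refused whole. OPENING is the closure, from -1 (fully open) to 1 (shut), set as the call begins (- or left out, the last holds). The fingers move at their own pace and stop on an object; FORCE is the grip in N (left out, the last holds). Time passes only in rows, so rows that do not move let the fingers close. It gives the time, the measured TCP pose, the force and the opening at its end, in the units of the state.
- bot.observe(): the state, without advancing time (a new reading comes with each control period).
- bot.grab_frame(name): name is "scene" or "top" or "wrist"; returns a dict with "pixels" (400x640x3 uint8, blue, green, red), "vertical_fov" (degrees; the focal length in pixels is half the picture's height over the tangent of half this angle, whatever the lens; pixels are square), "cx", "cy" (the principal point, pixels), "R" (3x3) and "t" (3): a world point X has camera coordinates R X + t. Camera axes: x right, y down, z forward; pixel columns grow to the right and rows downward; lengths in m; the calibration is good to about 2 mm. A picture is of the moment at which its call begins. There is no depth.
- bot.job_done(): hands the job in, once; it reports no verdict.
Trained networks look in a picture, given as the dict that the camera call returned (one of the last four; its "shot" number tells which), for a name from the list of things; names that differ only in an ending like _2 or _b are one class to them, and where a whole thing is asked for, a point or a joint stands for the part that bears it (a point fixed in the world has none). Each returns a list of dicts, best first, with "score" (0 to 1); they miss things now and then, are a little off and sometimes report something else, mostly with a low value. They report only what shows in the picture. A call takes as long as a camera call. They do not tell look-alikes from the thing itself.
- bot.trace(picture, thing): "region" (400x640 bool, what is visible of it) and "point" ([column, row] in pixels, amid what is visible of it).
The state is a dict: "clock": time; "qpos": joint angles; "qd": joint speeds; "joint_efforts": joint torques, N m; "position": TCP position; "tool_rot": TCP orientation; "force": force on the tool from outside, world axes, zero at the start; "moment": the same for the moment, N m; "grip_width": finger opening in m.
Only numpy, scipy, OpenCV 4.12 (cv2) and the standard library are available. Lean on these libraries where they do the work, as an engineer would, in place of code of your own. Each camera call takes 0.05 s, during which the arm holds its last target.

TASK

The empty parts bin is nested in its mate in the steel stand. Lift it out and set it upright on the table, lower the rectangular marble block into the bin that stays in the stand, then put the empty bin back on top turned half a turn end for end, lowering it gently so that it sits level on the ledges of the lower bin, clear of the block. Leave the lower bin in the stand and do not disturb the other things on the table.

Things in the scene. Friction and masses are not known exactly. Their poses are not given: they have to be found in the camera images.
- upper_mid (a point): Empty upper bin, yellow plastic, 220 g, loose: 140 x 100 mm at the rim, 115 x 75 mm at the base, 72 mm high, 3 mm walls sloping out 10 degrees, x along its length, z up. Point on its middle axis, 50 mm above its underside. Starts nested in the lower bin, the same way round, underside 33 mm above the lower one's, 3 mm of play; lifts straight out.
- tab_front (a point): Centre of the upper bin's grip tab at its -x end, 86.5 mm above its underside, 76 mm from its middle. Upright plate just outside the rim, 8 mm thick along the bin's length, 44 mm wide, 29 mm tall from the rim up. Pinch along the bin's length, in the tab's upper half so that the fingertips stay above the rim. At the start it is at the stand's open end.
- tab_rear (a point): Centre of the same kind of tab at the upper bin's +x end. At the start it is close to the stand's stop plate, with no room there for a finger.
- lower: Lower bin, same shape as the upper, 300 g, loose, upright in the stand, x as the stand's. Origin: centre of its underside. Inner floor 3 mm and tops of its two end tabs 101 mm above the underside.
- ledges (a point): Midpoint among the lower bin's four ledges, at the height of their flat tops, 58 mm above its underside: two inside each long wall, centred 30 mm either side of this point along x (x = +16 and -44 mm from the bin's middle), each 14 mm long, 57 mm between the facing pairs. A bin turned half a turn rests its underside on them, with 7 mm of play each way.
- stand: Fixed steel bin stand, origin on the table under the bins' middle. Base plate 190 x 136 mm, 4 mm thick, with low curbs round the lower bin (3 mm of play). Upright cheeks along both long sides, inner faces 60 mm from the middle line, 124 mm long, 106 mm high, bar access to the nested bin's sides. The -x end is open.
- stop_plate (a point): Top centre of the stand's stop plate, 178 mm above the table, at the stand's +x end: 64 mm wide, 4 mm thick, inner face 91 mm from the bins' middle, 11 mm from a bin's end tab, so no tab at that end can be gripped.
- sheet_mid (a point): Centre of a clear sheet of paper, 260 x 300 mm, flat on the table: free space where the empty bin can be set down.
- block_mid (a point): Rectangular upright marble block, 44 mm (its x) x 30 mm (its y) x 48 mm high, about 170 g, loose; this is its centre, half-way up. A round marble core and a flat marble slab stand in the same row and may swap places with it.
- core: Bystander: round marble core, 40 mm diameter, 40 mm high, upright; origin at its underside.
- slab: Bystander: flat marble slab 60 x 45 x 14 mm; origin at its underside.
- pot_a: Bystander: terracotta pot of mosaic chips, 80 mm across, 70 mm high; origin at its underside.
- pot_b: Bystander: terracotta pot of mosaic chips, 72 mm across, 62 mm high; origin at its underside.
Things that resemble listed ones, but are neither listed nor needed, are in the scene too. Leave any green look-alike of the part that bears upper_mid alone.

How it is judged:
On the way, in this order (a step that is already met when the one before it is completed fails the run):
1. the empty bin stands upright on the table, let go, clear of the stand (height (world z) of upper_mid below 0.056 m and angle between upper_mid's own z axis and vertical below 0.06 rad and horizontal distance between upper_mid and stand above 0.15 m and contact force between the fingers and upper below 0.1 N), for 0.2 s.
2. the marble block lies in the lower bin in the stand, let go, with the empty bin still off (x of block_mid in the frame of lower between -0.055 and 0.055 m and y of block_mid in the frame of lower between -0.035 and 0.035 m and z of block_mid in the frame of lower between 0.005 and 0.04 m and distance between lower and stand below 0.012 m and angle between lower's own z axis and vertical below 0.05 rad and contact force between the fingers and block below 0.1 N and horizontal distance between upper_mid and stand above 0.15 m), for 0.2 s.
At the end, for the whole second after the job is handed in: The lower bin stands in the stand (within 12 mm) with the block inside; the empty bin, turned half a turn, rests on its ledges: centred within 13 mm, underside 58 mm (+-3) above the lower underside, level within 0.05 rad, off the block; all at rest (x of block_mid in the frame of lower between -0.055 and 0.055 m and y of block_mid in the frame of lower between -0.035 and 0.035 m and z of block_mid in the frame of lower between 0.005 and 0.04 m and distance between lower and stand below 0.012 m and angle between each of lower, upper_mid's own z axis and vertical below 0.05 rad and horizontal distance between upper_mid and lower below 0.013 m and z of upper_mid in the frame of lower between 0.105 and 0.111 m and x of tab_front in the frame of lower above 0.06 m and linear speed of each of upper, block below 0.02 m/s and contact force between upper and block below 0.1 N); the robot touches nothing.
It fails at once if a bystander is pushed more than 30 mm (distance of any of core, slab, pot_a, pot_b from where it was at the start of the episode above 0.03 m).
It fails at once if the block is dropped into the bin (faster than 1 m/s inside it) (x of block_mid in the frame of lower between -0.055 and 0.055 m and y of block_mid in the frame of lower between -0.035 and 0.035 m and z of block_mid in the frame of lower below 0.08 m and linear speed of block above 1 m/s).
It fails at once if the empty bin is dropped on the lower one (faster than 0.7 m/s just above the ledges) (horizontal distance between upper_mid and lower below 0.03 m and z of upper_mid in the frame of lower below 0.125 m and linear speed of upper above 0.7 m/s).
It also fails if it takes over 69 s, if anything falls off the work surface, if the arm or the gripper's body presses on something with over 40 N, if the wrist force passes 120 N, or if a joint passes its speed limit or range.

## Working session

There is one attempt and no reset: what is moved stays moved. The work goes in short steps, Python scripts to look and compute and a shell command to move; the robot and the scene stay as the last step left them, time stands still between calls to the robot, and variables do not carry over. Pictures are saved under pics/ and viewed, and the job is handed in when it is done.

```bash
mkdir -p pics
python3 - <<'E'
from workcell import bot
import cv2
print(bot.observe(), bot.grasp_offset)
for n in ["scene","top","wrist"]:
    f=bot.grab_frame(n); cv2.imwrite(f"pics/{n}0.png",f["pixels"]); print(n,f["vertical_fov"],f["cx"],f["cy"],f["R"],f["t"],f["shot"])
E
```

```text
{'clock': 0.0, 'qpos': array([-1.27721817,  0.522018  , -0.03633911,  1.59999412,  0.02120291,
        1.02111783, -0.11281563]), 'qd': array([-0.00096757,  0.00099718,  0.0011895 , -0.00027516,  0.00136722,
       -0.00013993,  0.00053805]), 'joint_efforts': array([-1.18790253e-03, -9.27102542e+01,  1.97913609e+00, -3.69943357e+01,
        1.77263212e-02,  7.96428969e-03, -1.37934447e-05]), 'position': array([0.22228827, 0.58377105, 0.2307281 ]), 'tool_rot': array([-3.14044322e+00,  7.95436424e-05,  2.77780036e+00]), 'force': array([-0.52195147, -0.25353547,  0.30973988]), 'moment': array([-0.01777727, -0.04746454, -0.04716993]), 'grip_width': 0.08534909625974343} 0.0187
scene 55.7744925590164 321.9826775844536 195.7358867303189 [[-0.07018741  0.99752778  0.0034729 ]
 [ 0.6994179   0.05169375 -0.71284105]
 [-0.71125827 -0.04760346 -0.70131703]] [ 0.01489265 -0.26377421  1.47963979] 1
top 48.92087965165792 322.7731872630052 204.53504084264227 [[-0.00240231 -0.99994047  0.01064328]
 [-0.99781552  0.00169428 -0.0660402 ]
 [ 0.06601824 -0.01077868 -0.9977602 ]] [0.01045654 0.54884277 1.05447044] 2
wrist 60.55600493175333 315.03398187296096 199.01293269880958 [[ 0.35575435  0.93457864 -0.00126954]
 [ 0.88665559 -0.33708205  0.31657156]
 [ 0.29543308 -0.11374736 -0.94856778]] [-0.62359238 -0.04094275  0.38038977] 3
```

View pics/scene0.png

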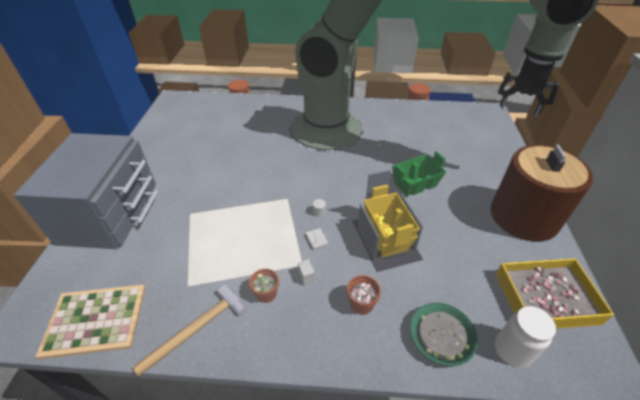

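View pics/top0.png

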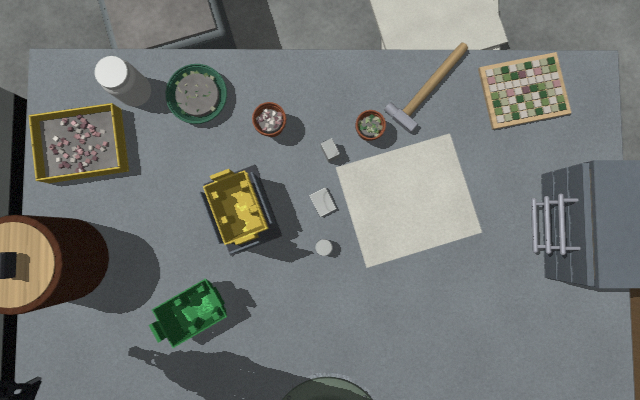

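View pics/wrist0.png

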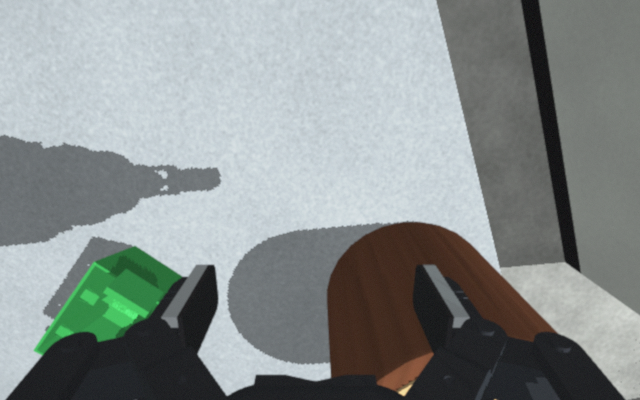

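The scene view shows the yellow nested bins in the stand near (390,225) and the paper at (243,240). The row of three marbles is at (319,207), (316,238) and (306,271), and the green decoy is at (420,173). In the top view the bins are at (237,208) and the paper at (408,200).

```bash
cat > h.py <<'E'
from workcell import bot
import numpy as np, cv2
def f_(fr): return 200/np.tan(np.radians(fr["vertical_fov"])/2)
def ray(fr,p):
    f=f_(fr); d=np.array([(p[0]-fr["cx"])/f,(p[1]-fr["cy"])/f,1.]); R=np.array(fr["R"]);t=np.array(fr["t"])
    return -R.T@t, R.T@d
def atz(fr,p,z):
    c,d=ray(fr,p); return c+d*(z-c[2])/d[2]
def tri(obs):
    A=np.zeros((3,3));b=np.zeros(3)
    for fr,p in obs:
        c,d=ray(fr,p); d=d/np.linalg.norm(d); M=np.eye(3)-np.outer(d,d); A+=M;b+=M@c
    X=np.linalg.solve(A,b)
    return X,[round(float(np.linalg.norm((np.eye(3)-np.outer(d,d)/(d@d))@(X-c))),4) for c,d in (ray(*o) for o in obs)]
def proj(fr,X):
    c=np.array(fr["R"])@np.asarray(X,float)+np.array(fr["t"]); f=f_(fr)
    return np.array([fr["cx"]+f*c[0]/c[2],fr["cy"]+f*c[1]/c[2]])
E
python3 - <<'E'
from h import *
np.set_printoptions(precision=3,suppress=True)
S=bot.grab_frame("scene");T=bot.grab_frame("top")
for n in "tab_front tab_rear upper_mid stop_plate ledges stand lower sheet_mid block_mid core slab pot_a pot_b".split():
    a=bot.trace(S,n);b=bot.trace(T,n)
    print(n,[(round(r["score"],2),np.round(r["point"]),int(r["region"].sum())) for r in a[:3]],[(round(r["score"],2),np.round(r["point"]),int(r["region"].sum())) for r in b[:3]])
    if a and b: print("   ",*tri([(S,a[0]["point"]),(T,b[0]["point"])]))
# zoom
for fr,n,(u,v) in ((S,"s",(390,225)),(T,"t",(237,208))):
    c=fr["pixels"][v-60:v+60,u-75:u+75]; cv2.imwrite(f"pics/z{n}.png",cv2.resize(c,None,fx=5,fy=5,interpolation=2))
E
```

```text
tab_front [(0.66, array([420., 173.]), 1540), (0.61, array([390., 215.]), 1984)] [(0.81, array([189., 312.]), 3023), (0.67, array([237., 208.]), 3062)]
    [0.296 0.322 0.045] [0.0002, 0.0002]
tab_rear [(0.86, array([418., 172.]), 1503), (0.66, array([386., 215.]), 1946), (0.64, array([360., 293.]), 990)] [(0.95, array([236., 204.]), 3030), (0.6, array([188., 318.]), 3075)]
    [0.539 0.215 0.253] [0.0368, 0.0368]
upper_mid [(0.91, array([391., 216.]), 1940), (0.67, array([416., 171.]), 1583)] [(0.87, array([188., 312.]), 3113), (0.69, array([237., 206.]), 3077), (0.37, array([265., 221.]), 1468)]
    [ 0.271  0.321 -0.165] [0.0622, 0.0622]
stop_plate [(0.87, array([376., 235.]), 2142)] [(0.79, array([264., 216.]), 1380)]
    [ 0.523  0.168 -0.008] [0.0129, 0.0129]
ledges [(0.55, array([396., 245.]), 500)] [(0.53, array([257., 234.]), 6), (0.25, array([369., 123.]), 733)]
    [ 0.481  0.219 -0.098] [0.0337, 0.0337]
stand [(0.71, array([378., 236.]), 2019)] [(0.78, array([261., 220.]), 1618), (0.32, array([322., 200.]), 442)]
    [ 0.512  0.176 -0.021] [0.0119, 0.0119]
lower [(0.8, ar
[... 239 characters left out ...]
ay([395., 245.]), 426)] [(0.55, array([329., 152.]), 263)]
    [ 0.678 -0.01   0.02 ] [0.0031, 0.0031]
core [(0.67, array([318., 210.]), 194)] [(0.77, array([322., 247.]), 225)]
    [0.446 0.007 0.005] [0.004, 0.004]
slab [(0.77, array([316., 237.]), 323)] [(0.92, array([323., 204.]), 405)]
    [0.551 0.008 0.006] [0.0007, 0.0007]
pot_a [(0.66, array([266., 287.]), 725), (0.61, array([360., 295.]), 1076)] [(0.91, array([268., 116.]), 903), (0.61, array([369., 126.]), 735)]
    [0.772 0.025 0.147] [0.111, 0.111]
pot_b [(0.66, array([266., 287.]), 725), (0.61, array([360., 295.]), 1076)] [(0.91, array([268., 116.]), 903), (0.61, array([369., 126.]), 735)]
    [0.772 0.025 0.147] [0.111, 0.111]
```

```bash
ls pics
```

```text
scene0.png
top0.png
wrist0.png
zs.png
zt.png
```

View pics/zs.png

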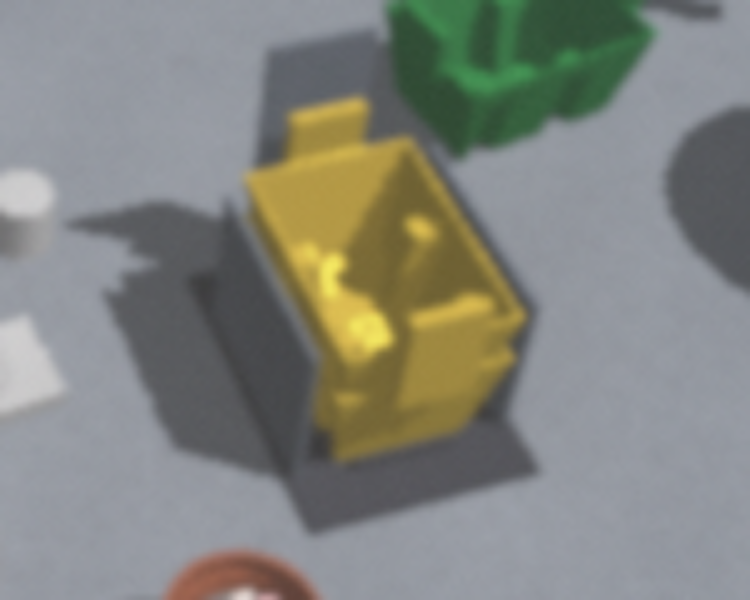

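View pics/zt.png

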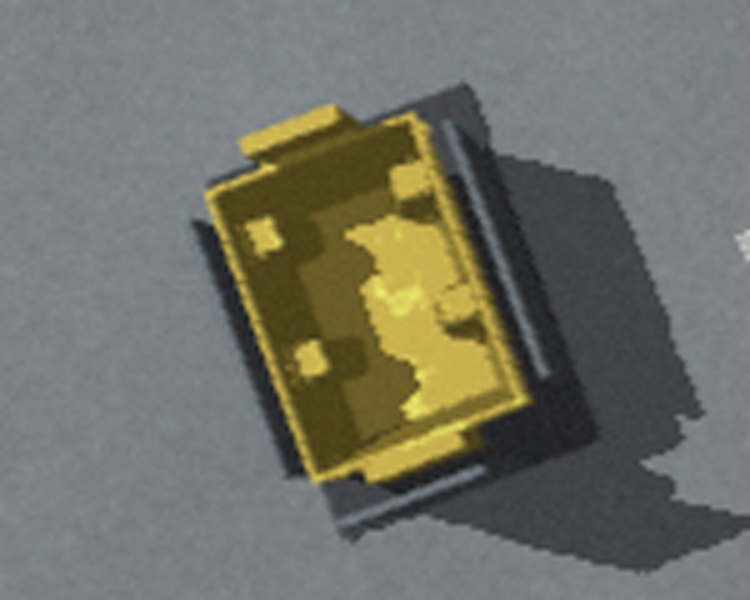

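```bash
cat > fit.py <<'E'
from h import *
from scipy.optimize import least_squares
np.set_printoptions(precision=4,suppress=True)
S=bot.grab_frame("scene");T=bot.grab_frame("top")
zt=lambda a,b:(162+a/5-.4,148+b/5-.4); zs=lambda a,b:(315+a/5-.4,165+b/5-.4)
P=[(T,zt(205,190),(-70,-50,109),1),(T,zt(420,112),(-70,50,109),1),(T,zt(530,403),(70,50,109),1),(T,zt(312,482),(70,-50,109),1),
(T,zt(240,140),(-80,-22,138),1),(T,zt(335,105),(-80,22,138),1),
(T,zt(341,523),(93,-32,178),0),(T,zt(486,470),(93,32,178),0),
(S,zs(245,178),(70,50,109),1),(S,zs(412,138),(70,-50,109),1),(S,zs(525,313),(-70,-50,109),1),
(S,zs(288,115),(72,22,138),1),(S,zs(365,98),(72,-22,138),1),
(S,zs(268,48),(91,32,178),0),(S,zs(375,30),(91,-32,178),0),(S,zs(310,534),(-95,68,4),0),(S,zs(540,470),(-95,-68,4),0)]
def tf(p,q):
    c,s=np.cos(p[2]),np.sin(p[2]); return np.array([p[0]+c*q[0]-s*q[1],p[1]+s*q[0]+c*q[1],q[2]])
def r(p):
    o=[]
    for fr,uv,q,b in P: o+=list(proj(fr,tf(p[3*b:3*b+3],np.array(q)/1e3))-uv)
    return o
s=least_squares(r,[.6,.17,3.0,.6,.17,3.0],loss="soft_l1")
print(s.x); print(np.array(r(s.x)).reshape(-1,2))
p=s.x
print("stand",p[:3],"tab_front",tf(p[3:],(-.076,0,.1235)))
for n in("block_mid","core","slab"):
    b=bot.trace(T,n)[0]; m=b["region"].astype(np.uint8)
    print(n,cv2.minAreaRect(cv2.findNonZero(m)))
for fr,nm,(u,v) in ((T,"t2",(335,195)),(S,"s2",(315,240))):
    c=fr["pixels"][v-70:v+70,u-70:u+70]; cv2.imwrite(f"pics/z{nm}.png",cv2.resize(c,None,fx=4,fy=4,interpolation=2))
E
python3 fit.py
```

```text
[0.5391 0.2055 3.5079 0.5377 0.2061 3.5099]
[[ 0.2475  0.3093]
 [-0.7274 -0.1377]
 [-0.5401  0.007 ]
 [ 0.763   0.5899]
 [ 0.3018 -0.053 ]
 [ 0.3491 -0.3141]
 [ 0.1804 -0.1841]
 [ 0.3722 -0.8461]
 [-0.2451 -1.4241]
 [-0.6754 -0.6809]
 [-0.046   0.3679]
 [ 1.2725  1.0936]
 [ 0.6349  1.3144]
 [ 0.4257  0.1151]
 [ 0.8715 -0.7528]
 [-0.174  -0.9557]
 [-0.0985 -0.2842]]
stand [0.5391 0.2055 3.5079] tab_front [0.6086 0.2334 0.1235]
block_mid ((329.29998779296875, 149.6000213623047), (21.0190372467041, 14.310833930969238), 63.43495178222656)
core ((323.0, 247.5), (15.0, 16.0), 90.0)
slab ((322.00006103515625, 202.00001525878906), (25.043960571289062, 18.782970428466797), 63.43495178222656)
```

View block.

View pics/zt2.png

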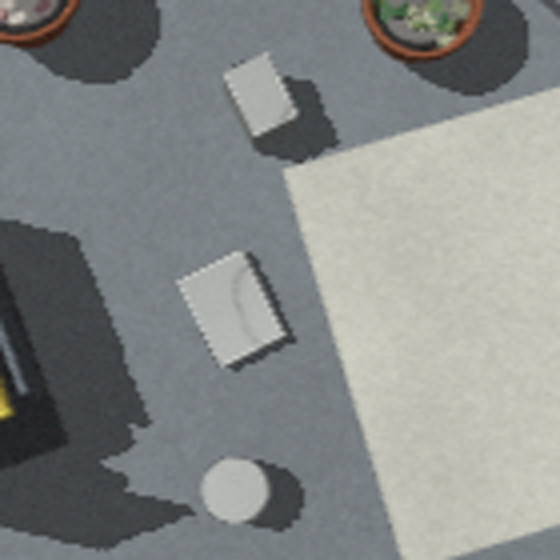

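View pics/zs2.png

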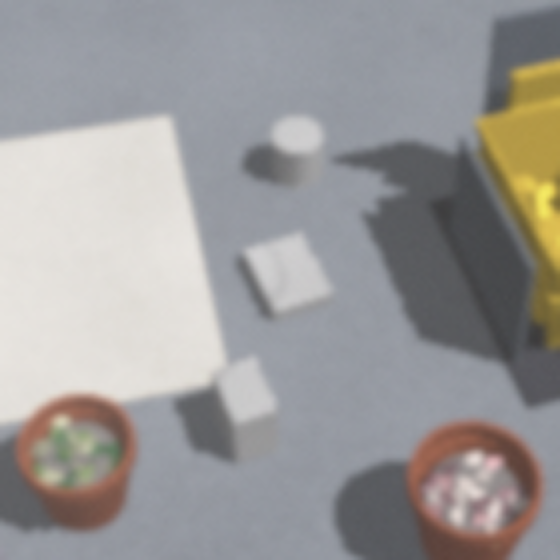

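Run:
```python
from h import *
np.set_printoptions(precision=4,suppress=True)
T=bot.grab_frame("top");S=bot.grab_frame("scene")
c=[atz(T,(265+a/4-.4,125+b/4-.4),.048) for a,b in((222,73),(266,53),(298,116),(253,137))]
c=np.array(c);print("block",c.mean(0),[np.linalg.norm(c[i]-c[i-1]) for i in range(4)],[np.arctan2(*(c[i]-c[j])[1::-1]) for i,j in((3,0),(2,1))])
c=[atz(S,(245+a/4-.4,170+b/4-.4),.048) for a,b in((219,376),(256,357),(276,406),(236,424))]
c=np.array(c);print("blockS",c.mean(0),[np.linalg.norm(c[i]-c[i-1]) for i in range(4)],[np.arctan2(*(c[i]-c[j])[1::-1]) for i,j in((3,0),(2,1))])
s=np.array([atz(T,p,0) for p in((336,167),(450,134),(482,232),(367,268))]);print("sheet",s,s.mean(0))
for n,p,z in(("potL",(269,119),.07),("potR",(370,125),.062),("core",(324,247),.04),("slab",(322,202),.014),("green",(189,312),.07)): print(n,atz(T,p,z))
```

```text
block [ 0.6817 -0.0068  0.048 ] [np.float64(0.04282292048532988), np.float64(0.029026591106985723), np.float64(0.042586398020647225), np.float64(0.02976108968085306)] [np.float64(-2.696689241175979), np.float64(-2.679382422288935)]
blockS [ 0.6857 -0.0068  0.048 ] [np.float64(0.03797082322829419), np.float64(0.027615620786143092), np.float64(0.03987376237561384), np.float64(0.02805277028182968)] [np.float64(0.39493590006353313), np.float64(0.4161192747722511)]
sheet [[ 0.6439 -0.0241  0.    ]
 [ 0.7273 -0.3113  0.    ]
 [ 0.4811 -0.3856  0.    ]
 [ 0.3934 -0.0993  0.    ]] [ 0.5614 -0.2051  0.    ]
potL [0.7469 0.1357 0.07  ]
potR [ 0.7347 -0.1026  0.062 ]
core [0.4464 0.0069 0.04  ]
slab [0.5554 0.0112 0.014 ]
green [0.3007 0.3151 0.07  ]
```

```bash
cat > plan.py <<'E'
import sys
from h import *
from scipy.spatial.transform import Rotation as Ro
def plan(wps,start=None):
    # wps: (x,y,z,psi,nrows)
    o=bot.observe(); p=np.array(o["position"]);R=Ro.from_euler("xyz",o["tool_rot"])
    print("from",p.round(4),np.round(o["tool_rot"],3),"t",o["clock"],"grip",round(o["grip_width"],4),"F",np.round(o["force"],1))
    for x,y,z,psi,n in wps:
        n=int(n)
        Rt=Ro.from_euler("xyz",[np.pi,0,psi]); w=(R.inv()*Rt).as_rotvec()/n
        d=(np.array([x,y,z])-p)/n; rows=[]
        for i in range(n):
            s=R.inv().apply(d)/.025; r=w/(2*np.pi)
            s=s.round(3); r=r.round(4)
            rows.append([float(v) for v in [*s,*r]])
            p=p+R.apply(s*.025); R=R*Ro.from_rotvec(r*2*np.pi)
        m=np.abs(np.array(rows)); print("max",m.max(0))
        for i in range(0,n,8): print(str(rows[i:i+8]).replace(" ","").replace("0.0,","0,").replace("0.0]","0]").replace("-0,","0,"))
if __name__=="__main__":
    v=[float(a) for a in sys.argv[1:]]; plan([v[i:i+5] for i in range(0,len(v),5)])
E
python3 plan.py .27 .43 .26 2.4 8  .6086 .2334 .20 1.939 16
```

```text
from [0.2224 0.5841 0.2313] [-3.142 -0.     2.778] t 1.9 grip 0.0856 F [-0.1 -0.1 -0.5]
max [0.676  0.635  0.144  0.     0.     0.0075]
[[-0.497,-0.635,-0.144,0,0,0.0075],[-0.526,-0.611,-0.144,0,0,0.0075],[-0.554,-0.586,-0.144,0,0,0.0075],[-0.581,-0.559,-0.144,0,0,0.0075],[-0.607,-0.531,-0.144,0,0,0.0075],[-0.631,-0.502,-0.144,0,0,0.0075],[-0.654,-0.472,-0.144,0,0,0.0075],[-0.676,-0.44,-0.144,0,0,0.0075]]
max [0.956  0.591  0.15   0.     0.     0.0046]
[[-0.956,0.209,0.15,0,0,0.0046],[-0.95,0.236,0.15,0,0,0.0046],[-0.943,0.264,0.15,0,0,0.0046],[-0.935,0.291,0.15,0,0,0.0046],[-0.926,0.318,0.15,0,0,0.0046],[-0.916,0.344,0.15,0,0,0.0046],[-0.906,0.371,0.15,0,0,0.0046],[-0.895,0.397,0.15,0,0,0.0046]]
[[-0.883,0.422,0.15,0,0,0.0046],[-0.871,0.448,0.15,0,0,0.0046],[-0.857,0.473,0.15,0,0,0.0046],[-0.843,0.497,0.15,0,0,0.0046],[-0.828,0.521,0.15,0,0,0.0046],[-0.813,0.545,0.15,0,0,0.0046],[-0.797,0.568,0.15,0,0,0.0046],[-0.78,0.591,0.15,0,0,0.0046]]
```

```bash
python3 -m handwheel '[[-0.5,-0.63,-0.14,0,0,0.0075],[-0.53,-0.61,-0.14,0,0,0.0075],[-0.55,-0.59,-0.14,0,0,0.0075],[-0.58,-0.56,-0.14,0,0,0.0075],[-0.61,-0.53,-0.14,0,0,0.0075],[-0.63,-0.5,-0.14,0,0,0.0075],[-0.65,-0.47,-0.14,0,0,0.0075],[-0.68,-0.44,-0.14,0,0,0.0075]]' -1 60
python3 -m handwheel '[[-0.96,0.21,0.15,0,0,0.0046],[-0.95,0.24,0.15,0,0,0.0046],[-0.94,0.26,0.15,0,0,0.0046],[-0.94,0.29,0.15,0,0,0.0046],[-0.93,0.32,0.15,0,0,0.0046],[-0.92,0.34,0.15,0,0,0.0046],[-0.91,0.37,0.15,0,0,0.0046],[-0.9,0.4,0.15,0,0,0.0046]]'
python3 plan.py .6086 .2334 .20 1.939 8
```

```text
clock: 2.9
position: [0.2705, 0.4288, 0.2596]
tool_rot: [3.141, -0.0, 2.398]
force: [-0.2, -0.6, 1.0]
grip_width: 0.0855
clock: 3.9
position: [0.4413, 0.3305, 0.229]
tool_rot: [-3.142, 0.0, 2.168]
force: [-0.3, 0.8, 0.3]
grip_width: 0.0854
from [0.4413 0.3305 0.229 ] [-3.142  0.     2.168] t 3.9 grip 0.0854 F [-0.3  0.8  0.3]
max [0.872  0.586  0.145  0.     0.     0.0046]
[[-0.872,0.419,0.145,0,0,0.0046],[-0.859,0.444,0.145,0,0,0.0046],[-0.846,0.469,0.145,0,0,0.0046],[-0.832,0.493,0.145,0,0,0.0046],[-0.818,0.517,0.145,0,0,0.0046],[-0.803,0.54,0.145,0,0,0.0046],[-0.787,0.563,0.145,0,0,0.0046],[-0.77,0.586,0.145,0,0,0.0046]]
```

```bash
python3 -m handwheel '[[-0.87,0.42,0.145,0,0,0.0046],[-0.86,0.44,0.145,0,0,0.0046],[-0.85,0.47,0.145,0,0,0.0046],[-0.83,0.49,0.145,0,0,0.0046],[-0.82,0.52,0.145,0,0,0.0046],[-0.8,0.54,0.145,0,0,0.0046],[-0.79,0.56,0.145,0,0,0.0046],[-0.77,0.59,0.145,0,0,0.0046]]'
python3 - <<'E'
from h import *
for n in("wrist","scene"):
    f=bot.grab_frame(n); im=f["pixels"].copy()
    for X in((.6086,.2334,.138),(.6086,.2334,.1235)):
        u=proj(f,X); print(n,u); cv2.circle(im,tuple(int(a) for a in u),3,(0,0,255),1)
    cv2.imwrite(f"pics/{n}1.png",im)
E
python3 plan.py .6086 .2334 .116 1.939 6
```

```text
clock: 4.9
position: [0.6088, 0.2337, 0.2]
tool_rot: [-3.142, -0.0, 1.936]
force: [-0.2, 0.7, 0.4]
grip_width: 0.0855
wrist [315.86525785 218.17525659]
wrist [315.81386731 210.30028254]
scene [404.6967175  226.16199884]
scene [403.79037568 229.9521591 ]
from [0.6096 0.232  0.1996] [-3.141e+00  1.000e-03  1.934e+00] t 5.0 grip 0.0854 F [-1.  -0.1 -0.5]
max [1.20e-02 3.00e-03 5.57e-01 0.00e+00 0.00e+00 1.00e-04]
[[0.012,-0.003,0.557,0,0,-0.0001],[0.012,-0.003,0.557,0,0,-0.0001],[0.012,-0.003,0.557,0,0,-0.0001],[0.012,-0.003,0.557,0,0,-0.0001],[0.012,-0.003,0.557,0,0,-0.0001],[0.012,-0.003,0.557,0,0,-0.0001]]
```

View pics/wrist1.png

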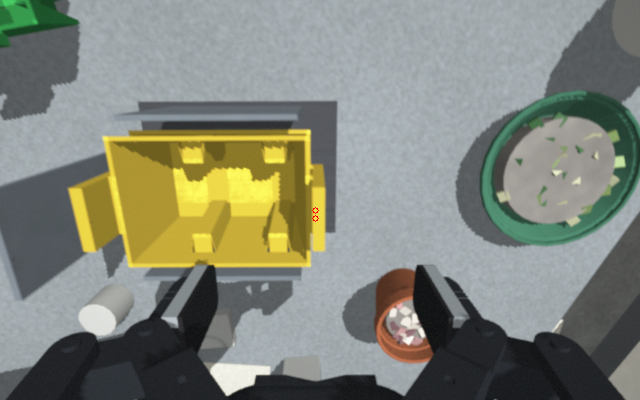

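Run:
```python
from h import *
f=bot.grab_frame("wrist"); im=f["pixels"].copy()
im=cv2.resize(im[80:300,40:360],None,fx=2.4,fy=2.4,interpolation=2)
def tf(q,p=(.5377,.2061,3.5099)):
    c,s=np.cos(p[2]),np.sin(p[2]); return np.array([p[0]+c*q[0]-s*q[1],p[1]+s*q[0]+c*q[1],q[2]])
for q in((-.07,-.05,.109),(-.07,.05,.109),(.07,.05,.109),(.07,-.05,.109),(-.08,-.022,.138),(-.08,.022,.138),(-.072,.022,.138),(.072,.022,.138),(.072,-.022,.138),(.093,-.032,.178),(.093,.032,.178)):
    u=(proj(f,tf(q))-[40,80])*2.4; cv2.circle(im,tuple(int(a) for a in u),4,(0,0,255),1)
cv2.imwrite("pics/w1b.png",im); print(bot.observe()["position"])
```

```text
[0.60847998 0.23317544 0.19970379]
```

View pics/w1b.png

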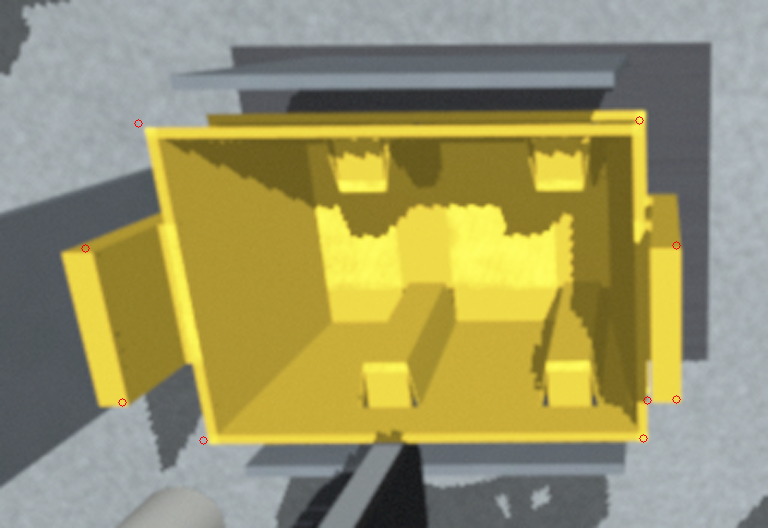

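```bash
python3 -m handwheel '[[0,0,0.55,0,0,0],[0,0,0.55,0,0,0],[0,0,0.55,0,0,0],[0,0,0.55,0,0,0],[0,0,0.55,0,0,0],[0,0,0.55,0,0,0]]'
python3 -m handwheel '[[0,0,0,0,0,0],[0,0,0,0,0,0],[0,0,0,0,0,0],[0,0,0,0,0,0],[0,0,0,0,0,0],[0,0,0,0,0,0]]' 1 60
python3 - <<'E'
from h import *
f=bot.grab_frame("wrist"); cv2.imwrite("pics/w2.png",f["pixels"])
E
```

```text
clock: 5.8
position: [0.6074, 0.2345, 0.1168]
tool_rot: [-3.141, 0.0, 1.938]
force: [-0.0, 0.3, -0.8]
grip_width: 0.0852
clock: 6.55
position: [0.6077, 0.2346, 0.1184]
tool_rot: [3.141, -0.0, 1.938]
force: [-1.1, 1.1, 6.6]
grip_width: 0.0067
```

View pics/w2.png

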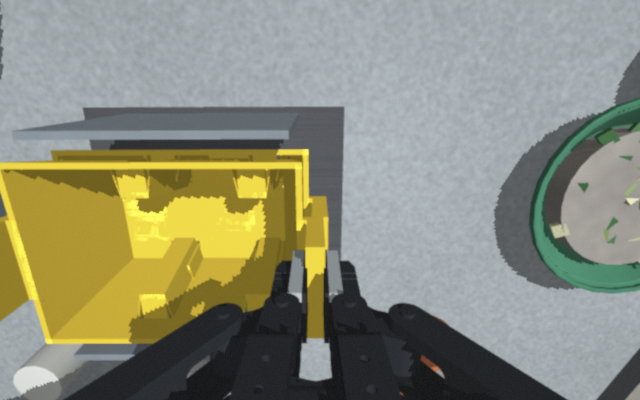

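The fingers are closed on the tab at about (316,280) in the wrist view. The reported width of 7 mm roughly matches the 8 mm plate, so I'm lifting straight up.

```bash
python3 -m handwheel '[[0,0,-0.2,0,0,0],[0,0,-0.4,0,0,0],[0,0,-0.5,0,0,0],[0,0,-0.5,0,0,0],[0,0,-0.6,0,0,0],[0,0,-0.6,0,0,0],[0,0,-0.7,0,0,0],[0,0,-0.7,0,0,0]]'
python3 - <<'E'
from h import *
for n in ("wrist","scene"):
    f=bot.grab_frame(n); cv2.imwrite(f"pics/{n}3.png",f["pixels"])
E
```

```text
clock: 7.6
position: [0.6075, 0.2344, 0.2241]
tool_rot: [3.141, -0.0, 1.938]
force: [-0.1, -0.0, -2.2]
grip_width: 0.0062
```

View pics/wrist3.png

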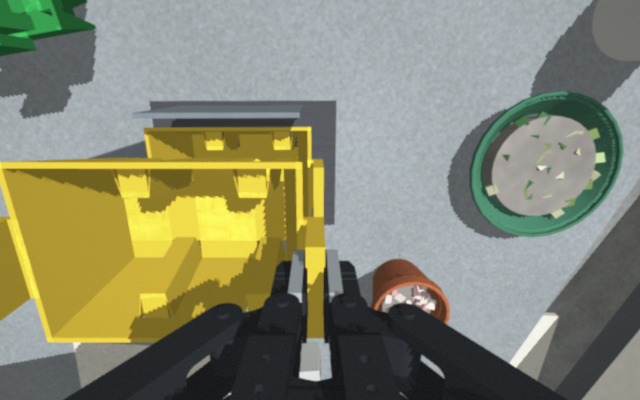

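View pics/scene3.png

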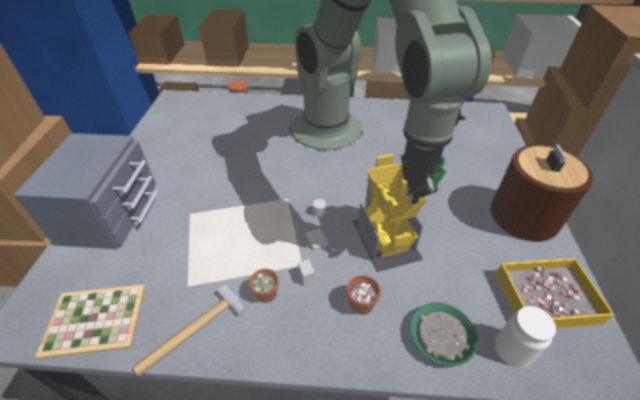

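The upper bin is out and level: its force is -2.2 N, which fits 220 g. The lower bin stayed in the stand, seen at (230,140) in the wrist view. Next I'm sidestepping clear of the stop plate.

```bash
python3 -m handwheel '[[-0.5,0,-0.2,0,0,0],[-1,0,-0.2,0,0,0],[-1,0,-0.2,0,0,0],[-1,0,-0.1,0,0,0],[-1,0,0,0,0,0]]'
python3 plan.py .586 -.134 .20 2.79 14
```

```text
clock: 8.32
position: [0.6481, 0.1276, 0.24]
tool_rot: [-3.141, 0.0, 1.938]
force: [0.0, 0.8, -3.0]
grip_width: 0.0066
from [0.6481 0.1276 0.24  ] [-3.141  0.     1.938] t 8.325 grip 0.0066 F [ 0.   0.8 -3. ]
max [0.634  0.756  0.115  0.     0.     0.0097]
[[-0.634,-0.434,0.115,0,0,-0.0097],[-0.606,-0.471,0.115,0,0,-0.0097],[-0.576,-0.507,0.115,0,0,-0.0097],[-0.544,-0.542,0.115,0,0,-0.0097],[-0.51,-0.574,0.115,0,0,-0.0097],[-0.475,-0.604,0.115,0,0,-0.0097],[-0.437,-0.632,0.115,0,0,-0.0097],[-0.398,-0.657,0.115,0,0,-0.0097]]
[[-0.357,-0.68,0.115,0,0,-0.0097],[-0.315,-0.701,0.115,0,0,-0.0097],[-0.272,-0.718,0.115,0,0,-0.0097],[-0.227,-0.734,0.115,0,0,-0.0097],[-0.182,-0.746,0.115,0,0,-0.0097],[-0.136,-0.756,0.115,0,0,-0.0097]]
```

```bash
python3 -m handwheel '[[-0.63,-0.43,0.115,0,0,-0.0097],[-0.61,-0.47,0.115,0,0,-0.0097],[-0.58,-0.51,0.115,0,0,-0.0097],[-0.54,-0.54,0.115,0,0,-0.0097],[-0.51,-0.57,0.115,0,0,-0.0097],[-0.48,-0.6,0.115,0,0,-0.0097],[-0.44,-0.63,0.115,0,0,-0.0097],[-0.4,-0.66,0.115,0,0,-0.0097]]'
python3 -m handwheel '[[-0.36,-0.68,0.115,0,0,-0.0097],[-0.32,-0.7,0.115,0,0,-0.0097],[-0.27,-0.72,0.115,0,0,-0.0097],[-0.23,-0.73,0.115,0,0,-0.0097],[-0.18,-0.75,0.115,0,0,-0.0097],[-0.14,-0.76,0.115,0,0,-0.0097]]'
python3 plan.py .586 -.134 .085 2.79 8
python3 - <<'E'
from h import *
f=bot.grab_frame("scene"); cv2.imwrite("pics/s4.png",f["pixels"])
E
```

```text
clock: 9.32
position: [0.6123, -0.0217, 0.2167]
tool_rot: [-3.141, -0.001, 2.427]
force: [0.5, 0.6, -2.3]
grip_width: 0.0062
clock: 10.07
position: [0.5857, -0.134, 0.1995]
tool_rot: [-3.141, -0.001, 2.793]
force: [1.2, 0.3, -2.8]
grip_width: 0.0068
from [ 0.5857 -0.134   0.1995] [-3.141e+00 -1.000e-03  2.793e+00] t 10.075 grip 0.0068 F [ 1.2  0.3 -2.8]
max [2.00e-03 1.00e-03 5.73e-01 0.00e+00 0.00e+00 1.00e-04]
[[-0.002,0.001,0.573,0,0,0.0001],[-0.002,0.001,0.573,0,0,0.0001],[-0.002,0.001,0.573,0,0,0.0001],[-0.002,0.001,0.573,0,0,0.0001],[-0.002,0.001,0.573,0,0,0.0001],[-0.002,0.001,0.573,0,0,0.0001],[-0.002,0.001,0.573,0,0,0.0001],[-0.002,0.001,0.573,0,0,0.0001]]
```

View pics/s4.png

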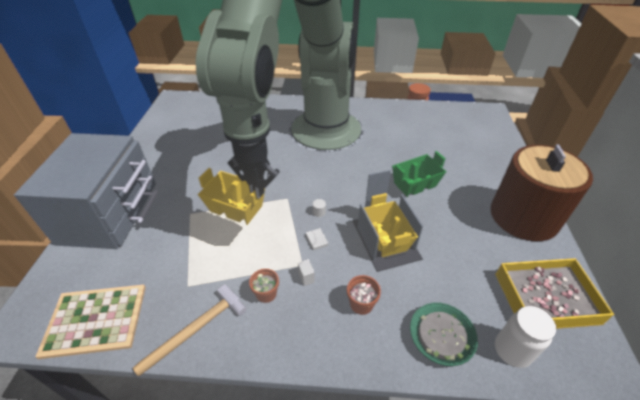

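The bin hangs level over the paper at about (230,195), and the lower bin is still in the stand. Now lowering.

```bash
python3 -m handwheel '[[0,0,0.6,0,0,0],[0,0,0.6,0,0,0],[0,0,0.6,0,0,0],[0,0,0.6,0,0,0],[0,0,0.6,0,0,0],[0,0,0.6,0,0,0],[0,0,0.6,0,0,0],[0,0,0.2,0,0,0]]'
python3 -m handwheel '[[0,0,0.1,0,0,0],[0,0,0.1,0,0,0],[0,0,0.1,0,0,0]]'
```

```text
clock: 11.12
position: [0.586, -0.1324, 0.0889]
tool_rot: [-3.141, -0.001, 2.792]
force: [-0.9, 0.4, -2.3]
grip_width: 0.0066
clock: 11.5
position: [0.5867, -0.1325, 0.0828]
tool_rot: [3.141, 0.001, 2.792]
force: [0.1, -0.7, -3.1]
grip_width: 0.0069
```

```bash
python3 -m handwheel '[[0,0,0.06,0,0,0],[0,0,0.04,0,0,0],[0,0,0,0,0,0]]'
python3 -m handwheel '[[0,0,0.04,0,0,0],[0,0,0,0,0,0]]'
```

```text
clock: 11.88
position: [0.587, -0.1321, 0.0812]
tool_rot: [3.141, 0.001, 2.792]
force: [-3.8, 3.9, 17.1]
grip_width: 0.0066
clock: 12.12
position: [0.5873, -0.1318, 0.0811]
tool_rot: [3.14, 0.002, 2.792]
force: [-8.3, 6.1, 31.3]
grip_width: 0.0069
```

```bash
python3 -m handwheel '[[0,0,-0.08,0,0,0],[0,0,0,0,0,0],[0,0,0,0,0,0],[0,0,0,0,0,0],[0,0,-0.6,0,0,0],[0,0,-1,0,0,0],[0,0,-1,0,0,0],[0,0,-1,0,0,0]]' -1 60
python3 - <<'E'
from h import *
for n in("scene","wrist","top"):
    f=bot.grab_frame(n); cv2.imwrite(f"pics/{n}5.png",f["pixels"])
    if n=="top":
        cv2.imwrite("pics/z5.png",cv2.resize(f["pixels"][130:290,310:500],None,fx=4,fy=3.7))
E
```

```text
clock: 13.12
position: [0.5866, -0.1325, 0.1729]
tool_rot: [3.141, 0.001, 2.792]
force: [-0.3, 0.1, -0.7]
grip_width: 0.0856
```

View pics/wrist5.png

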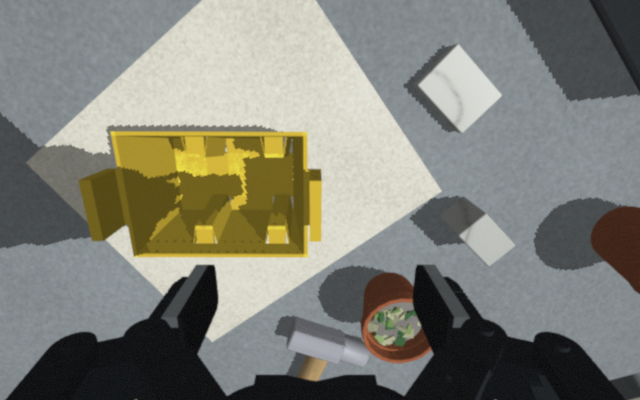

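View pics/scene5.png

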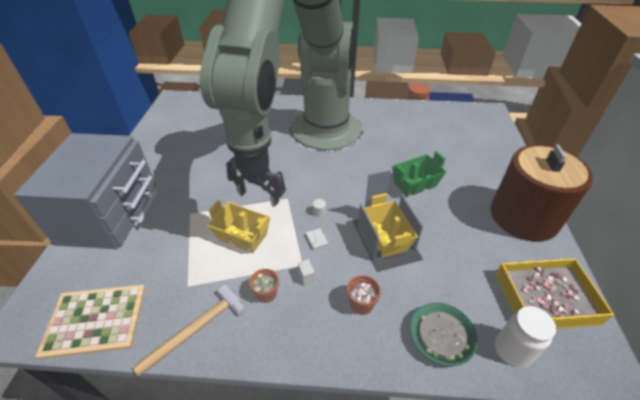

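The bin stands upright and free on the paper, at (240,225) in the scene view. Next is the block.

```bash
python3 plan.py .683 -.007 .14 2.02 8
```

```text
from [ 0.5872 -0.1326  0.173 ] [3.141e+00 3.000e-03 2.791e+00] t 13.275 grip 0.0855 F [ 0.1  1.3 -0.7]
max [0.287  0.79   0.166  0.     0.     0.0153]
[[-0.234,0.754,0.166,0,0,0.0153],[-0.161,0.773,0.166,0,0,0.0153],[-0.086,0.785,0.166,0,0,0.0153],[-0.01,0.79,0.166,0,0,0.0153],[0.066,0.787,0.166,0,0,0.0153],[0.141,0.777,0.166,0,0,0.0153],[0.215,0.76,0.166,0,0,0.0153],[0.287,0.736,0.166,0,0,0.0153]]
```

```bash
python3 -m handwheel '[[-0.23,0.75,0.166,0,0,0.0153],[-0.16,0.77,0.166,0,0,0.0153],[-0.09,0.79,0.166,0,0,0.0153],[-0.01,0.79,0.166,0,0,0.0153],[0.07,0.79,0.166,0,0,0.0153],[0.14,0.78,0.166,0,0,0.0153],[0.22,0.76,0.166,0,0,0.0153],[0.29,0.74,0.166,0,0,0.0153]]'
python3 - <<'E'
from h import *
f=bot.grab_frame("wrist"); im=f["pixels"].copy()
c,s=np.cos(.45),np.sin(.45)
for a,b in((22,15),(-22,15),(22,-15),(-22,-15)):
  for z in(.048,0):
    u=proj(f,(.683+(a*c-b*s)/1e3,-.007+(a*s+b*c)/1e3,z)); cv2.circle(im,tuple(int(round(v)) for v in u),3,(0,0,255) if z else (255,0,0),1)
cv2.imwrite("pics/w6.png",im)
E
```

```text
clock: 14.28
position: [0.6822, -0.0059, 0.1372]
tool_rot: [-3.141, -0.0, 2.019]
force: [-0.3, -0.1, -0.1]
grip_width: 0.0856
```

View pics/w6.png

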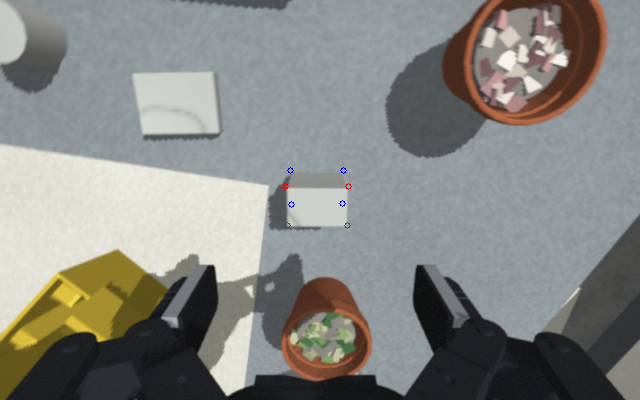

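```bash
python3 -m handwheel '[[0,0,0.7,0,0,0],[0,0,0.7,0,0,0],[0,0,0.7,0,0,0],[0,0,0.7,0,0,0],[0,0,0.6,0,0,0],[0,0,0.6,0,0,0],[0,0,0.5,0,0,0],[0,0,0.2,0,0,0]]'
python3 -m handwheel '[[0,0,0,0,0,0],[0,0,0,0,0,0],[0,0,0,0,0,0],[0,0,0,0,0,0],[0,0,0,0,0,0]]' 1 50
```

```text
clock: 15.32
position: [0.6819, -0.0065, 0.0195]
tool_rot: [-3.141, -0.0, 2.023]
force: [-0.7, -0.3, 0.2]
grip_width: 0.0856
clock: 15.95
position: [0.6827, -0.0065, 0.0211]
tool_rot: [3.141, 0.0, 2.023]
force: [-1.6, 0.2, 6.4]
grip_width: 0.0433
```

```bash
python3 -m handwheel '[[0,0,-0.4,0,0,0],[0,0,-0.8,0,0,0],[0,0,-0.9,0,0,0],[0,0,-0.9,0,0,0],[0,0,-0.9,0,0,0],[0,0,-0.9,0,0,0],[0,0,-0.9,0,0,0],[0,0,-0.5,0,0,0]]'
python3 - <<'E'
from h import *
f=bot.grab_frame("top"); im=f["pixels"]
im=cv2.resize(im[148:268,162:312],None,fx=5,fy=5,interpolation=2)
def tf(q,p=(.539,.2055,3.509)):
    c,s=np.cos(p[2]),np.sin(p[2]); return np.array([p[0]+c*q[0]-s*q[1],p[1]+s*q[0]+c*q[1],q[2]])
for q in((-.07,-.05,.076),(-.07,.05,.076),(.07,.05,.076),(.07,-.05,.076),(-.08,-.022,.105),(-.08,.022,.105),(.08,.022,.105),(.08,-.022,.105),(.093,-.032,.178),(.093,.032,.178)):
    u=(proj(f,tf(q))-[162,148])*5+2; cv2.circle(im,tuple(int(a) for a in u),4,(0,0,255),1)
cv2.imwrite("pics/t7.png",im)
E
```

```text
clock: 16.95
position: [0.6827, -0.0065, 0.1779]
tool_rot: [3.139, 0.001, 2.022]
force: [0.2, -0.2, -2.1]
grip_width: 0.0428
```

View pics/t7.png

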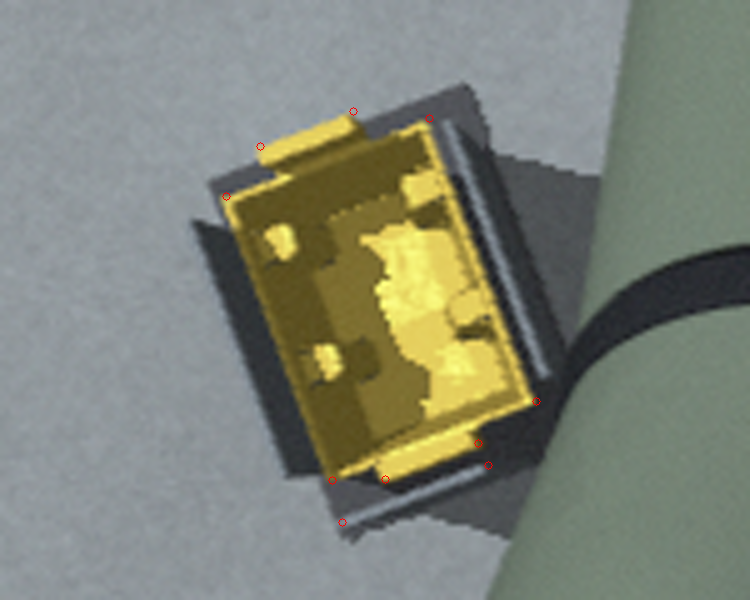

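```bash
python3 plan.py .538 .205 .18 1.939 12
```

```text
from [ 0.6831 -0.0066  0.1788] [3.138e+00 1.000e-03 2.022e+00] t 17.0 grip 0.0432 F [ 0.4 -0.4 -0.3]
max [0.846  0.191  0.005  0.     0.     0.0011]
[[0.846,-0.127,-0.005,0,0,0.0011],[0.845,-0.133,-0.005,0,0,0.0011],[0.844,-0.139,-0.005,0,0,0.0011],[0.843,-0.145,-0.005,0,0,0.0011],[0.842,-0.151,-0.005,0,0,0.0011],[0.841,-0.156,-0.005,0,0,0.0011],[0.84,-0.162,-0.005,0,0,0.0011],[0.838,-0.168,-0.005,0,0,0.0011]]
[[0.837,-0.174,-0.005,0,0,0.0011],[0.836,-0.18,-0.005,0,0,0.0011],[0.835,-0.185,-0.005,0,0,0.0011],[0.833,-0.191,-0.005,0,0,0.0011]]
```

```bash
python3 -m handwheel '[[0.85,-0.13,0,0,0,0.0011],[0.84,-0.13,0,0,0,0.0011],[0.84,-0.14,0,0,0,0.0011],[0.84,-0.14,0,0,0,0.0011],[0.84,-0.15,0,0,0,0.0011],[0.84,-0.16,0,0,0,0.0011],[0.84,-0.16,0,0,0,0.0011],[0.84,-0.17,0,0,0,0.0011]]'
python3 -m handwheel '[[0.84,-0.17,0,0,0,0.0011],[0.84,-0.18,0,0,0,0.0011],[0.83,-0.19,0,0,0,0.0011],[0.83,-0.19,0,0,0,0.0011],[0,0,0,0,0,0]]'
python3 - <<'E'
from h import *
for n in("scene","wrist"):
    f=bot.grab_frame(n); cv2.imwrite(f"pics/{n}8.png",f["pixels"])
E
python3 plan.py .538 .205 .06 1.939 6
```

```text
clock: 18.0
position: [0.5847, 0.1356, 0.1754]
tool_rot: [3.142, 0.0, 1.967]
force: [-0.7, 1.0, -1.5]
grip_width: 0.0431
clock: 18.62
position: [0.536, 0.2069, 0.1754]
tool_rot: [-3.142, -0.001, 1.942]
force: [1.0, -0.6, -1.0]
grip_width: 0.0435
from [0.5371 0.205  0.1754] [3.141 0.    1.94 ] t 18.725 grip 0.0434 F [ 0.8 -0.9 -1.3]
max [0.002 0.006 0.77  0.    0.    0.   ]
[[-0.002,0.006,0.77,0,0,0],[-0.002,0.006,0.77,0,0,0],[-0.002,0.006,0.77,0,0,0],[-0.002,0.006,0.77,0,0,0],[-0.002,0.006,0.77,0,0,0],[-0.002,0.006,0.77,0,0,0]]
```

View pics/wrist8.png

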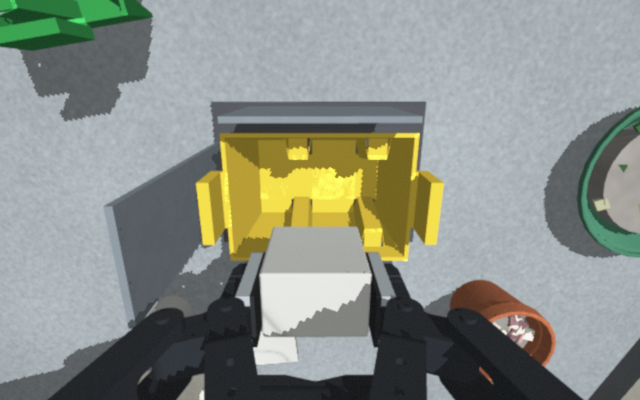

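View pics/scene8.png

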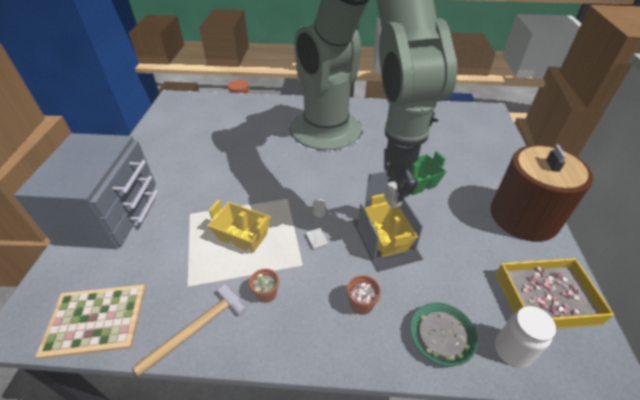

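```bash
python3 -m handwheel '[[0,0,0.7,0,0,0],[0,0,0.8,0,0,0],[0,0,0.8,0,0,0],[0,0,0.8,0,0,0],[0,0,0.8,0,0,0],[0,0,0.7,0,0,0],[0,0,0.5,0,0,0],[0,0,0.3,0,0,0]]'
python3 -m handwheel '[[0,0,0.2,0,0,0],[0,0,0.1,0,0,0],[0,0,0.1,0,0,0],[0,0,0,0,0,0]]'
```

```text
clock: 19.73
position: [0.5372, 0.2047, 0.0395]
tool_rot: [-3.141, 0.0, 1.939]
force: [0.2, -0.0, -2.3]
grip_width: 0.0431
clock: 20.23
position: [0.5373, 0.2049, 0.0304]
tool_rot: [3.141, -0.0, 1.94]
force: [0.2, 0.1, -1.6]
grip_width: 0.0431
```

```bash
python3 -m handwheel '[[0,0,0.06,0,0,0],[0,0,0.04,0,0,0],[0,0,0,0,0,0]]'
python3 -m handwheel '[[0,0,0.04,0,0,0],[0,0,0,0,0,0]]'
```

```text
clock: 20.6
position: [0.5373, 0.205, 0.0281]
tool_rot: [3.141, -0.0, 1.94]
force: [-2.1, -0.3, 3.9]
grip_width: 0.0432
clock: 20.85
position: [0.5373, 0.205, 0.028]
tool_rot: [3.141, -0.0, 1.939]
force: [-8.1, -2.4, 25.8]
grip_width: 0.0433
```

```bash
python3 -m handwheel '[[0,0,-0.06,0,0,0],[0,0,0,0,0,0],[0,0,0,0,0,0],[0,0,0,0,0,0]]' -0.35 50
python3 -m handwheel '[[0,0,-0.2,0,0,0],[0,0,-0.5,0,0,0],[0,0,-0.8,0,0,0],[0,0,-0.9,0,0,0],[0,0,-0.9,0,0,0],[0,0,-0.9,0,0,0],[0,0,-0.9,0,0,0],[0,0,-0.9,0,0,0]]'
python3 - <<'E'
from h import *
for n in("scene","wrist"):
    f=bot.grab_frame(n); cv2.imwrite(f"pics/{n}9.png",f["pixels"])
E
```

```text
clock: 21.35
position: [0.5372, 0.2049, 0.0282]
tool_rot: [-3.141, 0.0, 1.94]
force: [0.3, -0.1, -0.9]
grip_width: 0.0579
clock: 22.35
position: [0.5372, 0.2048, 0.1801]
tool_rot: [3.141, -0.0, 1.939]
force: [-0.1, 0.7, 1.3]
grip_width: 0.0577
```

View pics/wrist9.png

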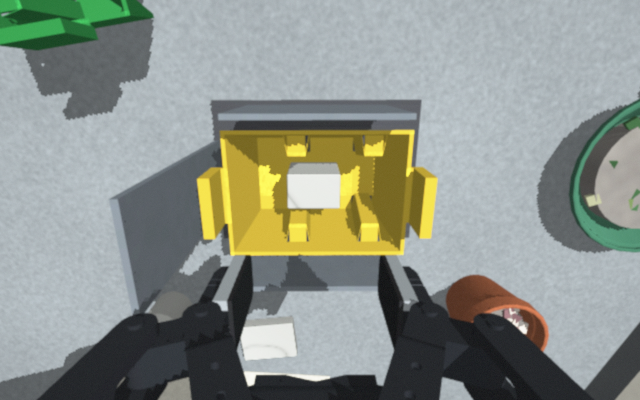

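The block sits upright in the lower bin, at (314,187) in the wrist view, clear of the ledges. Next I'm locating the empty bin on the paper.

```bash
python3 - <<'E'
from h import *
f=bot.grab_frame("top"); im=f["pixels"]
im=cv2.resize(im[130:280,330:490],None,fx=4.8,fy=4,interpolation=2) if 0 else cv2.resize(im[140:270,340:480],None,fx=4.5,fy=4.5,interpolation=2)
y=4.363;tfp=np.array([.5866,-.1325]);m=tfp+.076*np.array([np.cos(y),np.sin(y)]);print("mid",m,"rear",m+.076*np.array([np.cos(y),np.sin(y)]))
def tf(q,p=(m[0],m[1],y)):
    c,s=np.cos(p[2]),np.sin(p[2]); return np.array([p[0]+c*q[0]-s*q[1],p[1]+s*q[0]+c*q[1],q[2]])
for q in((-.07,-.05,.072),(-.07,.05,.072),(.07,.05,.072),(.07,-.05,.072),(-.08,-.022,.101),(-.08,.022,.101),(.08,.022,.101),(.08,-.022,.101),(.072,.022,.101),(.072,-.022,.101)):
    u=(proj(f,tf(q))-[340,140])*4.5+2; cv2.circle(im,tuple(int(a) for a in u),4,(0,0,255),1)
cv2.imwrite("pics/t10.png",im); print(bot.observe()["qpos"])
E
python3 plan.py .53 .0 .20 .9 12 .5346 -.2753 .18 -.35 14
```

```text
mid [ 0.56058339 -0.20390824] rear [ 0.53456679 -0.27531647]
[-0.68684832  0.52251016  0.30966751  1.79905092 -0.2044575   0.84892025
  0.08821872]
from [0.5377 0.2051 0.1799] [ 3.139 -0.     1.94 ] t 22.5 grip 0.0577 F [ 0.3  0.2 -1.5]
max [0.684  0.356  0.068  0.     0.     0.0138]
[[-0.629,-0.27,-0.068,0,0,0.0138],[-0.65,-0.215,-0.068,0,0,0.0138],[-0.666,-0.158,-0.068,0,0,0.0138],[-0.677,-0.099,-0.068,0,0,0.0138],[-0.683,-0.04,-0.068,0,0,0.0138],[-0.684,0.019,-0.068,0,0,0.0138],[-0.68,0.078,-0.068,0,0,0.0138],[-0.67,0.137,-0.068,0,0,0.0138]]
[[-0.656,0.194,-0.068,0,0,0.0138],[-0.637,0.25,-0.068,0,0,0.0138],[-0.613,0.304,-0.068,0,0,0.0138],[-0.584,0.356,-0.068,0,0,0.0138]]
max [0.608  0.787  0.056  0.     0.     0.0142]
[[-0.608,0.5,0.056,0,0,0.0142],[-0.561,0.552,0.056,0,0,0.0142],[-0.509,0.6,0.056,0,0,0.0142],[-0.454,0.643,0.056,0,0,0.0142],[-0.395,0.68,0.056,0,0,0.0142],[-0.333,0.713,0.056,0,0,0.0142],[-0.268,0.74,0.056,0,0,0.0142],[-0.201,0.761,0.056,0,0,0.0142]]
[[-0.132,0.775,0.056,0,0,0.0142],[-0.062,0.784,0.056,0,0,0.0142],[0.008,0.787,0.056,0,0,0.0142],[0.078,0.783,0.056,0,0,0.0142],[0.147,0.773,0.056,0,0,0.0142],[0.215,0.757,0.056,0,0,0.0142]]
```

View pics/t10.png

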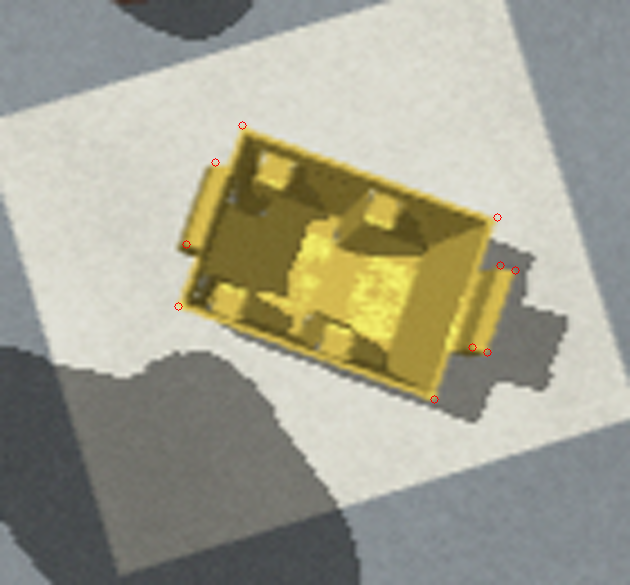

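The predicted outline matches the bin on the paper within about 2 mm, so I'm moving to tab_rear.

```bash
python3 -m handwheel '[[-0.63,-0.27,-0.07,0,0,0.0138],[-0.65,-0.22,-0.07,0,0,0.0138],[-0.67,-0.16,-0.07,0,0,0.0138],[-0.68,-0.1,-0.07,0,0,0.0138],[-0.68,-0.04,-0.07,0,0,0.0138],[-0.68,0.02,-0.07,0,0,0.0138],[-0.68,0.08,-0.07,0,0,0.0138],[-0.67,0.14,-0.07,0,0,0.0138]]' -1 60
python3 -m handwheel '[[-0.66,0.19,-0.07,0,0,0.0138],[-0.64,0.25,-0.07,0,0,0.0138],[-0.61,0.3,-0.07,0,0,0.0138],[-0.58,0.36,-0.07,0,0,0.0138],[-0.61,0.5,0.06,0,0,0.0142],[-0.56,0.55,0.06,0,0,0.0142],[-0.51,0.6,0.06,0,0,0.0142],[-0.45,0.64,0.06,0,0,0.0142]]'
python3 -m handwheel '[[-0.4,0.68,0.06,0,0,0.0142],[-0.33,0.71,0.06,0,0,0.0142],[-0.27,0.74,0.06,0,0,0.0142],[-0.2,0.76,0.06,0,0,0.0142],[-0.13,0.78,0.06,0,0,0.0142],[-0.06,0.78,0.06,0,0,0.0142],[0.01,0.79,0.06,0,0,0.0142],[0.08,0.78,0.06,0,0,0.0142]]'
python3 plan.py .5346 -.2753 .17 -.35 2
```

```text
clock: 23.5
position: [0.5317, 0.0674, 0.192]
tool_rot: [-3.141, 0.0, 1.243]
force: [0.2, 0.9, 0.5]
grip_width: 0.0855
clock: 24.5
position: [0.5308, -0.0803, 0.1932]
tool_rot: [3.142, 0.0, 0.536]
force: [0.3, 0.1, 0.4]
grip_width: 0.0855
clock: 25.5
position: [0.5335, -0.2375, 0.1812]
tool_rot: [3.142, 0.0, -0.177]
force: [0.3, 0.6, -0.4]
grip_width: 0.0854
from [ 0.5335 -0.2375  0.1812] [ 3.142  0.    -0.177] t 25.5 grip 0.0854 F [ 0.3  0.6 -0.4]
max [0.219  0.74   0.224  0.     0.     0.0137]
[[0.156,0.74,0.224,0,0,0.0137],[0.219,0.724,0.224,0,0,0.0137]]
```

```bash
python3 -m handwheel '[[0.16,0.74,0.2,0,0,0.0137],[0.22,0.72,0.2,0,0,0.0137],[0,0,0,0,0,0]]'
python3 - <<'E'
from h import *
f=bot.grab_frame("wrist"); im=f["pixels"].copy()
y=4.363;m=(.5606,-.2039)
def tf(q,p=(m[0],m[1],y)):
    c,s=np.cos(p[2]),np.sin(p[2]); return np.array([p[0]+c*q[0]-s*q[1],p[1]+s*q[0]+c*q[1],q[2]])
for q in((-.07,-.05,.072),(-.07,.05,.072),(.07,.05,.072),(.07,-.05,.072),(.08,.022,.101),(.08,-.022,.101),(.072,.022,.101),(.072,-.022,.101)):
    cv2.circle(im,tuple(int(a) for a in proj(f,tf(q))),4,(0,0,255),1)
cv2.imwrite("pics/w11.png",im)
E
python3 plan.py .5346 -.2753 .081 -.35 6
```

```text
clock: 25.88
position: [0.5345, -0.2757, 0.1709]
tool_rot: [3.141, 0.001, -0.348]
force: [-0.9, -0.1, -0.2]
grip_width: 0.0852
from [ 0.5347 -0.2747  0.1711] [ 3.141e+00  1.000e-03 -3.450e-01] t 25.925 grip 0.0853 F [-0.  -0.7 -0.6]
max [1.e-03 4.e-03 6.e-01 0.e+00 0.e+00 1.e-04]
[[0.001,0.004,0.6,0,0,0.0001],[0.001,0.004,0.6,0,0,0.0001],[0.001,0.004,0.6,0,0,0.0001],[0.001,0.004,0.6,0,0,0.0001],[0.001,0.004,0.6,0,0,0.0001],[0.001,0.004,0.6,0,0,0.0001]]
```

View pics/w11.png

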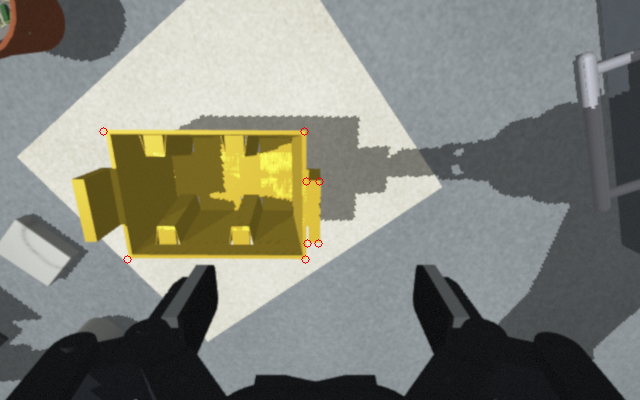

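The tab sits at (314,212) in the wrist view, on the prediction and midway between the jaws. Descending and gripping.

```bash
python3 -m handwheel '[[0,0,0.6,0,0,0],[0,0,0.6,0,0,0],[0,0,0.6,0,0,0],[0,0,0.6,0,0,0],[0,0,0.6,0,0,0],[0,0,0.5,0,0,0],[0,0,0,0,0,0]]'
python3 -m handwheel '[[0,0,0,0,0,0],[0,0,0,0,0,0],[0,0,0,0,0,0],[0,0,0,0,0,0],[0,0,0,0,0,0],[0,0,0,0,0,0]]' 1 60
python3 -m handwheel '[[0,0,-0.2,0,0,0],[0,0,-0.5,0,0,0],[0,0,-0.8,0,0,0],[0,0,-1,0,0,0],[0,0,-1,0,0,0],[0,0,-1,0,0,0],[0,0,-1,0,0,0],[0,0,-0.6,0,0,0]]'
python3 - <<'E'
from h import *
for n in("scene","wrist"):
    f=bot.grab_frame(n); cv2.imwrite(f"pics/{n}12.png",f["pixels"])
E
python3 plan.py .65 .05 .27 1.0 16
```

```text
clock: 26.8
position: [0.5347, -0.2738, 0.083]
tool_rot: [3.142, 0.001, -0.344]
force: [-0.3, 1.4, 0.4]
grip_width: 0.0849
clock: 27.55
position: [0.5352, -0.2741, 0.0842]
tool_rot: [3.142, -0.001, -0.344]
force: [0.3, -0.4, 5.9]
grip_width: 0.0063
clock: 28.55
position: [0.5352, -0.2741, 0.2385]
tool_rot: [-3.142, -0.002, -0.344]
force: [0.1, -0.7, -2.3]
grip_width: 0.0062
from [ 0.5354 -0.2743  0.2381] [-3.142e+00 -2.000e-03 -3.440e-01] t 28.65 grip 0.0063 F [-0.2  0.  -3.5]
max [0.818  0.86   0.08   0.     0.     0.0134]
[[-0.003,-0.86,-0.08,0,0,-0.0134],[0.069,-0.857,-0.08,0,0,-0.0134],[0.141,-0.848,-0.08,0,0,-0.0134],[0.212,-0.833,-0.08,0,0,-0.0134],[0.281,-0.813,-0.08,0,0,-0.0134],[0.348,-0.786,-0.08,0,0,-0.0134],[0.413,-0.754,-0.08,0,0,-0.0134],[0.475,-0.717,-0.08,0,0,-0.0134]]
[[0.534,-0.674,-0.08,0,0,-0.0134],[0.588,-0.627,-0.08,0,0,-0.0134],[0.639,-0.575,-0.08,0,0,-0.0134],[0.685,-0.519,-0.08,0,0,-0.0134],[0.726,-0.46,-0.08,0,0,-0.0134],[0.763,-0.397,-0.08,0,0,-0.0134],[0.793,-0.332,-0.08,0,0,-0.0134],[0.818,-0.264,-0.08,0,0,-0.0134]]
```

View pics/scene12.png

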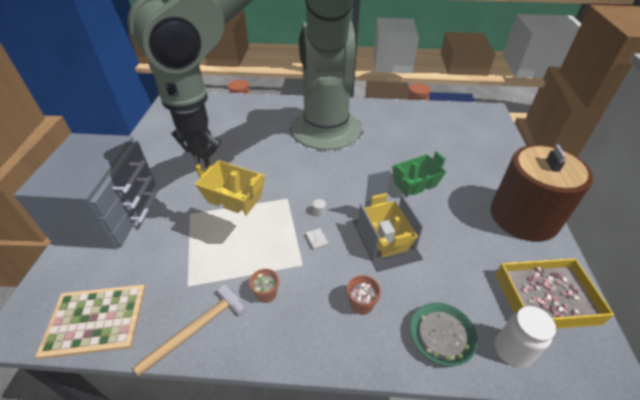

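View pics/wrist12.png

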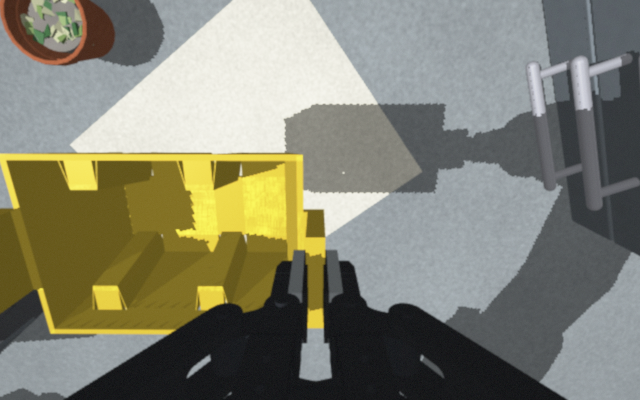

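The bin is held level by its rear tab, and the block is visible in the lower bin at (388,228) in the scene view. Moving to the stand with the half turn.

```bash
python3 plan.py .62 .0 .275 .85 14 .6084 .2324 .275 1.939 14|cut -c1-700
```

```text
from [ 0.5354 -0.2743  0.2381] [-3.142e+00 -2.000e-03 -3.440e-01] t 28.65 grip 0.0063 F [-0.2  0.  -3.5]
max [0.718  0.819  0.105  0.     0.     0.0136]
[[-0.036,-0.819,-0.105,0,0,-0.0136],[0.034,-0.819,-0.105,0,0,-0.0136],[0.103,-0.813,-0.105,0,0,-0.0136],[0.173,-0.802,-0.105,0,0,-0.0136],[0.24,-0.784,-0.105,0,0,-0.0136],[0.306,-0.761,-0.105,0,0,-0.0136],[0.37,-0.732,-0.105,0,0,-0.0136],[0.431,-0.697,-0.105,0,0,-0.0136]]
[[0.489,-0.658,-0.105,0,0,-0.0136],[0.544,-0.614,-0.105,0,0,-0.0136],[0.594,-0.565,-0.105,0,0,-0.0136],[0.64,-0.513,-0.105,0,0,-0.0136],[0.681,-0.456,-0.105,0,0,-0.0136],[0.718,-0.396,-0.105,0,0,-0.0136]]
max [0.665  0.462  0.001  0.     0.     0.0124]
[[0.478,-0.462,-0.001,0,0,-0.0124],[0.513,-0.423,-0.001,0,0,-0.0124],[0.544,-0.382,-0.001,0,0,-0.0124],[0.572,-0.339,-0.001,0,0,-0.0124],[0.597,-0.293,-0.001,0,0,-0.0124],[0.618,-0.246,-0.001,0,0,-0.0124],[0.635,-0.197,-0.001,0,0,-0.0124],[0.648,-0.147,-0.001,0,0,-0.0124]]
[[0.658,-0.096,-0.001,0,0,-0.0124],[0.663,-0.044,-0.001,0,0,-0.0124],[0.665,0.007,-0.001,0,0,-0.0124],[0.662,0.059,-0.001,0,0,-0.0124],[0.656,0.11,-0.001,0,0,-0.0124],[0.645,0.161,-0.001,0,0,-0.0124]]
```

```bash
python3 -m handwheel '[[-0.04,-0.82,-0.11,0,0,-0.0136],[0.03,-0.82,-0.11,0,0,-0.0136],[0.1,-0.81,-0.11,0,0,-0.0136],[0.17,-0.8,-0.11,0,0,-0.0136],[0.24,-0.78,-0.11,0,0,-0.0136],[0.31,-0.76,-0.11,0,0,-0.0136],[0.37,-0.73,-0.11,0,0,-0.0136],[0.43,-0.7,-0.11,0,0,-0.0136]]'
python3 -m handwheel '[[0.49,-0.66,-0.1,0,0,-0.0136],[0.54,-0.61,-0.1,0,0,-0.0136],[0.59,-0.57,-0.1,0,0,-0.0136],[0.64,-0.51,-0.1,0,0,-0.0136],[0.68,-0.46,-0.1,0,0,-0.0136],[0.72,-0.4,-0.1,0,0,-0.0136]]'
python3 plan.py .6084 .2324 .275 1.939 14
```

```text
clock: 29.65
position: [0.5835, -0.116, 0.2585]
tool_rot: [3.142, 0.0, 0.346]
force: [-0.7, 0.0, -2.5]
grip_width: 0.0066
clock: 30.4
position: [0.6194, 0.0016, 0.2735]
tool_rot: [3.142, 0.0, 0.858]
force: [-0.7, -1.4, -2.1]
grip_width: 0.0065
from [0.6194 0.0016 0.2735] [3.142 0.    0.858] t 30.4 grip 0.0065 F [-0.7 -1.4 -2.1]
max [0.66   0.455  0.004  0.     0.     0.0123]
[[0.478,-0.455,-0.004,0,0,-0.0123],[0.512,-0.417,-0.004,0,0,-0.0123],[0.543,-0.376,-0.004,0,0,-0.0123],[0.57,-0.333,-0.004,0,0,-0.0123],[0.594,-0.288,-0.004,0,0,-0.0123],[0.615,-0.241,-0.004,0,0,-0.0123],[0.631,-0.193,-0.004,0,0,-0.0123],[0.644,-0.144,-0.004,0,0,-0.0123]]
[[0.654,-0.094,-0.004,0,0,-0.0123],[0.659,-0.043,-0.004,0,0,-0.0123],[0.66,0.008,-0.004,0,0,-0.0123],[0.658,0.059,-0.004,0,0,-0.0123],[0.651,0.11,-0.004,0,0,-0.0123],[0.641,0.16,-0.004,0,0,-0.0123]]
```

```bash
python3 -m handwheel '[[0.48,-0.46,0,0,0,-0.0123],[0.51,-0.42,0,0,0,-0.0123],[0.54,-0.38,0,0,0,-0.0123],[0.57,-0.33,0,0,0,-0.0123],[0.59,-0.29,0,0,0,-0.0123],[0.62,-0.24,0,0,0,-0.0123],[0.63,-0.19,0,0,0,-0.0123],[0.64,-0.14,0,0,0,-0.0123]]'
python3 -m handwheel '[[0.65,-0.09,0,0,0,-0.0123],[0.66,-0.04,0,0,0,-0.0123],[0.66,0.01,0,0,0,-0.0123],[0.66,0.06,0,0,0,-0.0123],[0.65,0.11,0,0,0,-0.0123],[0.64,0.16,0,0,0,-0.0123],[0,0,0,0,0,0]]'
python3 plan.py .6084 .2324 .2 1.939 4
python3 - <<'E'
from h import *
y=3.509
def tf(q,p=(.5375,.205,y)):
    c,s=np.cos(p[2]),np.sin(p[2]); return np.array([p[0]+c*q[0]-s*q[1],p[1]+s*q[0]+c*q[1],q[2]])
for n in("scene","wrist","top"):
    f=bot.grab_frame(n); im=f["pixels"].copy()
    h=.275-.084
    if n=="scene":
      im=cv2.resize(im[110:290,300:480],None,fx=3.3,fy=3.3,interpolation=2)
      for q in((-.07,-.05,h+.072),(-.07,.05,h+.072),(.07,.05,h+.072),(.07,-.05,h+.072),(-.08,.022,.105),(-.08,-.022,.105),(.07,.05,.076),(-.07,.05,.076)):
        u=(proj(f,tf(q))-[300,110])*3.3+1.2; cv2.circle(im,tuple(int(a) for a in u),4,(0,0,255),1)
    cv2.imwrite(f"pics/{n}13.png",im)
E
```

```text
clock: 31.4
position: [0.6134, 0.1333, 0.2734]
tool_rot: [3.141, 0.0, 1.476]
force: [0.1, 0.3, -1.7]
grip_width: 0.0066
clock: 32.28
position: [0.6092, 0.2326, 0.2732]
tool_rot: [-3.142, -0.0, 1.938]
force: [-0.3, -0.4, -1.8]
grip_width: 0.0061
from [0.6092 0.2326 0.2732] [-3.142 -0.     1.938] t 32.275 grip 0.0061 F [-0.3 -0.4 -1.8]
max [0.    0.008 0.732 0.    0.    0.   ]
[[0,-0.008,0.732,0,0,-0],[0,-0.008,0.732,0,0,-0],[0,-0.008,0.732,0,0,-0],[0,-0.008,0.732,0,0,-0]]
```

View pics/scene13.png

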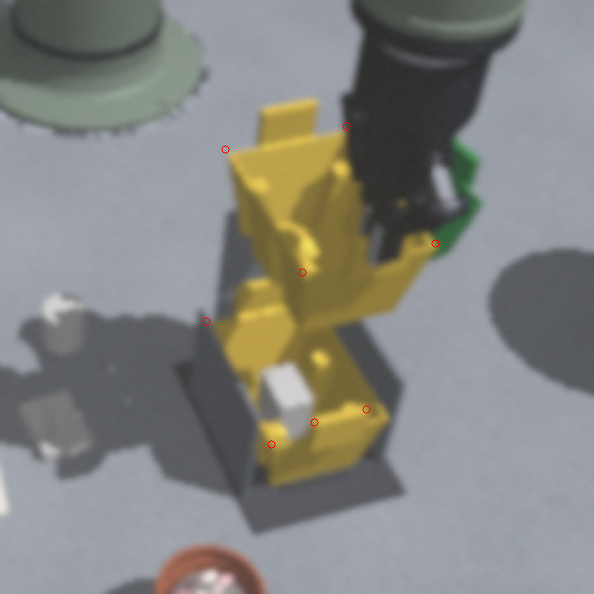

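View pics/wrist13.png

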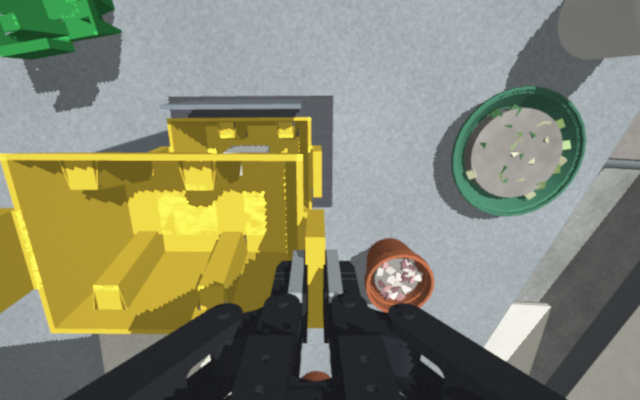

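View pics/top13.png

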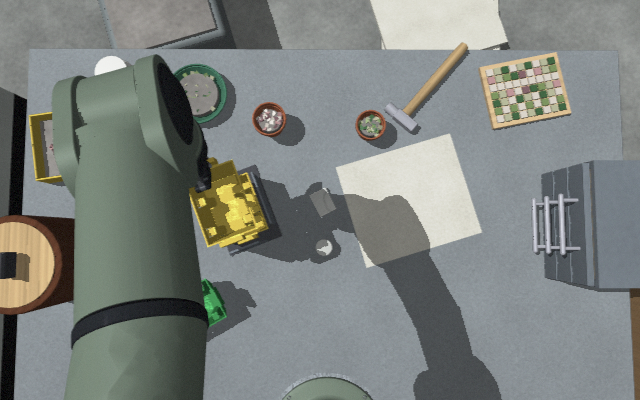

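The turned bin hangs level above the stand, with its ledge pair mirrored in the wrist view. In the scene view both bins show the same small offset from prediction, so they are aligned with each other. Lowering.

```bash
python3 -m handwheel '[[0,0,0.6,0,0,0],[0,0,0.6,0,0,0],[0,0,0.6,0,0,0],[0,0,0.6,0,0,0],[0,0,0.6,0,0,0],[0,0,0.6,0,0,0],[0,0,0.4,0,0,0]]'
python3 -m handwheel '[[0,0,0.2,0,0,0],[0,0,0.2,0,0,0],[0,0,0.1,0,0,0],[0,0,0,0,0,0]]'
```

```text
clock: 33.3
position: [0.6094, 0.231, 0.1722]
tool_rot: [-3.141, 0.0, 1.935]
force: [-1.1, -0.4, -2.7]
grip_width: 0.0064
clock: 33.8
position: [0.6095, 0.2311, 0.1609]
tool_rot: [3.142, 0.0, 1.935]
force: [-0.7, 0.2, -2.0]
grip_width: 0.0064
```

```bash
python3 -m handwheel '[[0,0,0.15,0,0,0],[0,0,0.15,0,0,0],[0,0,0.1,0,0,0],[0,0,0,0,0,0]]'
python3 -m handwheel '[[0,0,0.08,0,0,0],[0,0,0.04,0,0,0],[0,0,0,0,0,0]]'
```

```text
clock: 34.3
position: [0.6094, 0.231, 0.1506]
tool_rot: [-3.141, 0.0, 1.934]
force: [0.5, 0.6, -1.3]
grip_width: 0.0064
clock: 34.67
position: [0.6095, 0.231, 0.1478]
tool_rot: [-3.141, 0.0, 1.935]
force: [-0.4, 1.0, -2.4]
grip_width: 0.0068
```

```bash
python3 -m handwheel '[[0,0,0.04,0,0,0],[0,0,0.04,0,0,0],[0,0,0,0,0,0]]'
python3 -m handwheel '[[0,0,0.03,0,0,0],[0,0,0,0,0,0]]'
```

```text
clock: 35.05
position: [0.6099, 0.2312, 0.1462]
tool_rot: [3.141, -0.0, 1.935]
force: [2.3, 0.1, 2.2]
grip_width: 0.0064
clock: 35.3
position: [0.6102, 0.2313, 0.1461]
tool_rot: [3.14, -0.0, 1.935]
force: [1.3, 0.4, 11.1]
grip_width: 0.0065
```

Contact came at the expected height of z = 0.146. Releasing.

```bash
python3 -m handwheel '[[0,0,0,0,0,0],[0,0,0,0,0,0],[0,0,0,0,0,0],[0,0,0,0,0,0],[0,0,-0.4,0,0,0],[0,0,-0.8,0,0,0],[0,0,-1,0,0,0],[0,0,-1,0,0,0]]' -1 60
python3 - <<'E'
from h import *
y=3.509
def tf(q,p=(.5375,.205,y)):
    c,s=np.cos(p[2]),np.sin(p[2]); return np.array([p[0]+c*q[0]-s*q[1],p[1]+s*q[0]+c*q[1],q[2]])
for n in("scene","wrist"):
    f=bot.grab_frame(n); im=f["pixels"].copy()
    if n=="scene": im=im[140:280,310:480];o=[310,140]
    else: im=im[60:300,20:360];o=[20,60]
    k=4 if n=="scene" else 2.3
    im=cv2.resize(im,None,fx=k,fy=k,interpolation=2)
    for q in((-.07,-.05,.134),(-.07,.05,.134),(.07,.05,.134),(.07,-.05,.134),(-.08,.022,.105),(-.08,-.022,.105),(-.08,.022,.163),(-.08,-.022,.163)):
        u=(proj(f,tf(q))-o)*k+k/2-.5; cv2.circle(im,tuple(int(a) for a in u),4,(0,0,255) if q[2]!=.105 else (255,0,0),1)
    cv2.imwrite(f"pics/{n}14.png",im)
E
```

```text
clock: 36.3
position: [0.6096, 0.231, 0.2266]
tool_rot: [3.141, 0.0, 1.934]
force: [-0.9, 0.3, 0.6]
grip_width: 0.0851
```

View pics/scene14.png

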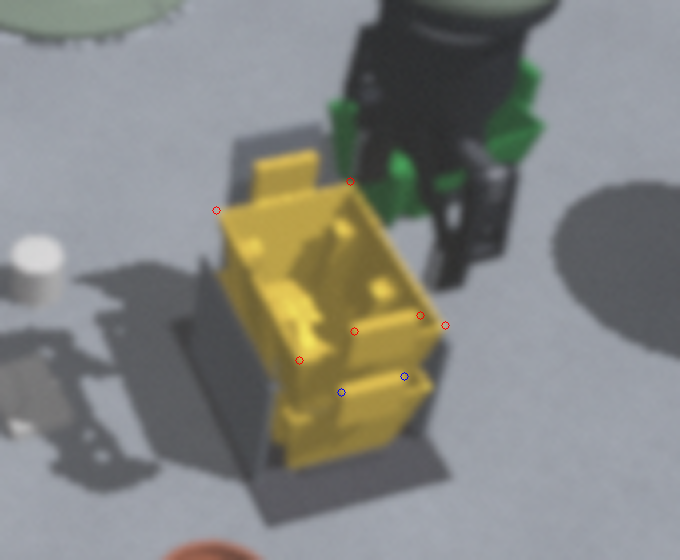

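View pics/wrist14.png

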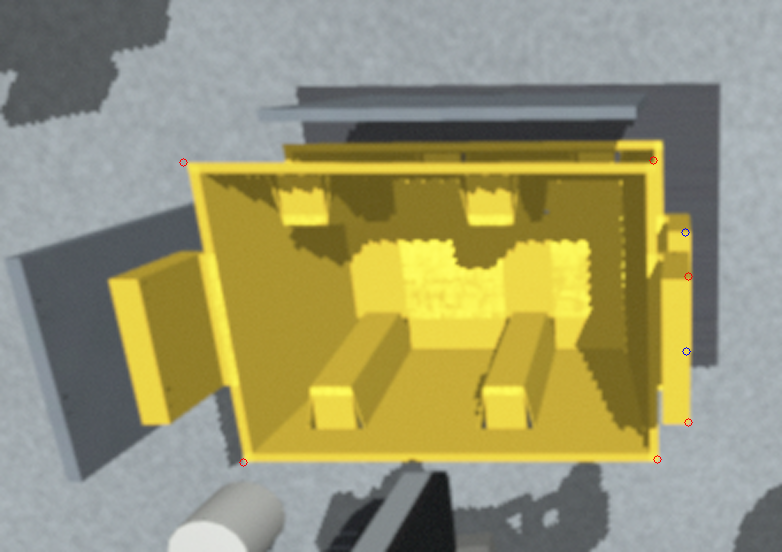

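The upper bin sits level and centred on the lower one. Both tab ends line up at about (688,240-420) in the wrist crop, and the rim matches the 134 mm prediction. Raising clear, then a final check.

```bash
python3 -m handwheel '[[0,0,-0.6,0,0,0],[0,0,-0.6,0,0,0],[0,0,-0.3,0,0,0],[0,0,0,0,0,0],[0,0,0,0,0,0],[0,0,0,0,0,0]]'
python3 - <<'E'
from h import *
np.set_printoptions(precision=4,suppress=True)
T=bot.grab_frame("top");S=bot.grab_frame("scene")
for n,z in (("core",.04),("slab",.014)):
    b=bot.trace(T,n); 
    if b: print(n,b[0]["score"],atz(T,b[0]["point"],z))
cv2.imwrite("pics/s15.png",S["pixels"])
print(bot.observe()["force"],bot.observe()["clock"])
E
```

```text
clock: 37.15
position: [0.6093, 0.231, 0.2621]
tool_rot: [-3.141, 0.0, 1.935]
force: [0.7, 0.8, 0.3]
grip_width: 0.0855
core 0.76 [0.4452 0.0095 0.04  ]
slab 0.89 [0.5541 0.0085 0.014 ]
[ 0.0495  0.6125 -0.5034] 37.35
```

View pics/s15.png

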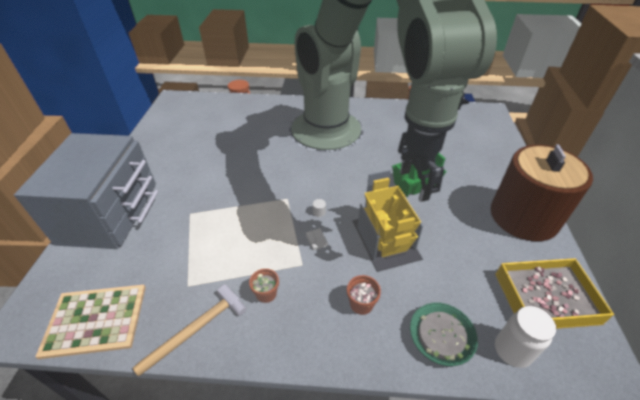

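The stacked bins stand level at (392,220). The paper is clear, and the pots, core and slab are where they were.

```bash
python3 -c "
from workcell import bot
print(bot.job_done())"
```

```text
the job is handed in; nothing more can be done
None
```

I handed the job in at about 37 s of the 69 s allowed; it returned no verdict, so the result rests on my own checks.

**What I did:**
1. I lifted the empty bin out by tab_front and set it upright on the paper.
2. I lowered the marble block into the lower bin and let it go.
3. I gripped the empty bin by tab_rear, turned it half a turn, and lowered it slowly onto the ledges.

**What the last checks showed:**
- **Contact height:** the bin touched down at tool height 0.146 m, as expected for the ledges.
- **Alignment:** overlays on the wrist and scene pictures show the upper bin level and centred on the lower one within about 2–3 mm. This is by eye; I did not make a fresh numerical fit. The scene picture sat a few pixels off the prediction for both bins alike, which I took to be camera calibration error.
- **Block:** I last saw it upright and clear of the ledges before the bin went on top, which then hid it.
- **Other objects:** the core and slab read within about 3 mm of their starting positions. I compared the pots only by eye, and they look unmoved.
- **Gripper:** it is open, above the bin, and touching nothing.

No check failed.

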